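Load a tape roll on a reel jack and hold its cam lever at full lift

TASK

Take the paper tape roll out of its wooden rack and hang it on the reel jack's horizontal spindle bar, the bar through its hole and the upturned end keeping it on, while the jack's cam lever is still down; let go of the roll. Then swing the cam lever up by its black knob until it stands upright, where the cam lifts the spindle highest, and finish while still holding the knob there, because the lever springs back when it is let go. The roll stays hanging freely on the bar, and the other things on the table are left where they are.

Things in the scene. Friction and masses are not known exactly. Their poses are not given: they have to be found in the camera images.
- roll_center (a point): centre of the hole of the paper tape roll, half-way through its width: a ring 101 mm in diameter, 18 mm wide, wall 12 mm thick, hole clear to 70 mm, 50 to 85 g. At first it stands on edge in the rack, centre 62 mm above the table, top free. Its z axis is the roll's axis, level while it stands or hangs
- tape_roll: the same roll; origin at the centre of one flat face. It can be pinched from above across its 18 mm width. Keep the fingertips out of the hole where the bar will bear (under the top of the wall): take only the upper 9 mm, or take it about 28 mm to one side of the top, in the roll's own plane
- roll_rack_mid (a point): the wooden roll rack, 124x62x40 mm, fixed; this point is on the table under its centre; x runs along its slot, y across. Its two side walls are 40 mm high and 22 mm apart, and the roll stands between them, axis along y, on two sloping blocks. Between rack and jack stands the bag sealer, its fixed arm raised to 200 mm above the table at its near end: carry the roll over it
- reel_jack: the reel jack, fixed: a steel base plate 150x120 mm with a 149 mm high column (with its slide 50 mm across), origin on the table under the column. From it the spindle bar sticks out level toward its +y (the robot's left). The cam lever is on its -y side and points to its -x (to the robot) when down. z up, x across the bar, away from the robot
- spindle_mid (a point): middle of the spindle bar's free length, on its centre line; axes as reel_jack. The bar is 12 mm in diameter, 99 mm above the table with the lever down, and lies along y: the column's axis 69 mm toward -y, a 32 mm collar 39 mm toward -y, the upturned end 39 mm toward +y. A hanging roll's centre rests about 30 mm below this point
- spindle_end (a point): free outer end of the spindle bar, 49 mm toward +y from spindle_mid on its centre line. A 10 mm thick pin here stands up to 18 mm above the centre line: the roll is passed over it, the bar through its hole, then lowered. With the roll's centre held level with the bar it clears the pin by some 15 mm. The lower hole edge then has some 25 mm under the bar
- lever_knob (a point): centre of the cam lever's black barrel knob, 28 mm in diameter and 26 mm long along y, the hinge axis; rod 11 mm. Lever down: knob 58 mm above the table, 115 mm from the hinge on the robot's side; upright: 173 mm above the table. Pinch it from above along y: it turns between the fingers as the tool stays upright. Or push it from the robot's side
- lever_pivot (a point): the point on the lever's hinge axis level with the knob, 58 mm above the table; the knob moves on a circle of 115 mm about it, in the upright plane square to reel_jack's y. The column's axis is 48 mm from that plane toward +y
- cam_lever: the cam lever, 115 mm from hinge to knob, with its eccentric cam disc; origin on the hinge axis, 24 mm from lever_pivot; the lever points along its -x
- cam_angle (a joint): angle of the cam lever in rad: 0 = level, pointing to the robot (at a stop); grows as it is raised; 1.571 = upright, where the spindle is highest (14 mm up); beyond, to 2.1, the spindle sinks again. A spring and weight pull it back to 0 from everywhere, with 2 to 3 N at the knob
- dough_scraper: steel dough scraper with a wooden grip, 99x126x20 mm, lying on the table; a bystander, leave it alone
- tongs: steel tongs, 204x40x24 mm, lying on the table; a bystander, leave it alone
- timer: small white kitchen timer, 26x70x64 mm, standing on its edge; a bystander, leave it alone
- marker_black: marker pen, 17x128x18 mm, lying on the table; a bystander, leave it alone
- marker_red: marker pen, 17x128x18 mm, lying on the table; a bystander, leave it alone
Things that resemble listed ones, but are neither listed nor needed, are in the scene too. Leave any yellow look-alike of the tape_roll alone.

How it is judged:
By the outcome, as a careful person would: the job done as asked, in the order asked, and still so for the second after the job is handed in, while the arm keeps its last pose, push and grip.
It also fails if it takes over 72 s, if anything falls off the work surface, if the arm or the gripper's body presses on something with over 40 N, if the wrist force passes 120 N, or if a joint passes its speed limit or range.

ROBOT

A 6-joint arm with a two-finger parallel gripper is mounted at the origin on a cart in front of the work surface, level with it; the furniture and walls round the work are solid. World frame = base frame: x ahead of the robot, y to its left, z up, the work surface at z = 0. Lengths are in m, angles in rad, forces in N, time in s.
With the tool pointing down it reaches from about 0.275 to 0.75 m from the base axis. Payload 10.2 kg.
Tool frame: the origin (TCP) lies between the finger pads; the fingertips stand ctrl.tips_ahead ahead of it and the grasp point (between the pads) is the TCP (ctrl.tips_ahead is the distance from the TCP to the fingertips, in m); z points along the fingers, y is the direction in which the jaws open and shut (so a half turn about z gives the same grasp; the last joint's range is limited). The gripper opens to 85 mm and grips with 20 to 120 N. Pads are 22 mm wide; open, the fingers measure 114 mm over their backs; the gripper's body (76 mm by 85 mm) begins 54 mm behind the grasp point. The pads swing forward as they close: fully open they stand 13 mm farther back than shut.
Start: joints at [-0.223, 0.313, 1.498, -0, 1.331, -0.223], TCP at [0.525, -0, 0.25] pointing down, gripper open.
Joint ranges: [-2.94, 2.94], [-0.97, 2.17], [0.19, 2.56], [-1.23, 4.37], [0.02, 3.11], [-2.88, 2.88]. Speed limits (rad/s): [2.39, 2.39, 3.01, 3.14, 3.14, 3.14].

INTERFACE

Orientations are given as a rotation vector (axis times angle).
In Python, from workcell import ctrl, viewer gives the robot as it stands.
- The arm moves only by the tool play_rows, never from a script. Its argument "commands" is a list of rows, each a list of 5 numbers: the closure, from -1 (fully open) to 1 (shut), then the shift along the tool's x, y, z in cm, then the turn about the tool's z in degrees. In form: [[fingers, x, y, z, spin], ...]. A call has 1 to 10 rows; each row is the pose to reach, as a shift and turn from the pose commanded when the call began, along the tool's axes at that moment; what a row does not reach only later rows make up. A row lasts 1/12 s, in which the tool goes at most 41.7 mm and 7.16 degrees, less where a joint would pass 70% of its speed; a pose out of reach is approached as far as the arm can. A call with a gripper value outside its range is refused whole. The fingers move at their own pace and stop on an object; "newtons" is the grip in N (left out, the last holds). Time passes only in rows, so rows that repeat a pose let the fingers close. It gives the time, the measured TCP pose, the force and the opening at its end, in the units of the state.
- ctrl.get_obs(): the state, without advancing time (a new reading comes with each control period).
- viewer.read_camera(name): name is "scene" or "side" or "wrist"; returns a dict with "pixels" (400x640x3 uint8, red, green, blue), "range_z" (400x640 float32, m along the optical axis (not along the pixel's ray), 0 where there is no reading), "K" (3x3 intrinsics, pixels), "D" ([k1, k2, p1, p2, k3] as OpenCV has them; the pictures are not rectified), "rvec" (rotation vector, rad) and "tvec" (3), from world to camera coordinates, as OpenCV has them. Camera axes: x right, y down, z forward; pixel columns grow to the right and rows downward; lengths in m; the calibration is good to about 2 mm. A picture is of the moment at which its call begins.
- ctrl.close_job(): hands the job in, once; it reports no verdict.
The state is a dict: "clock": time; "joints": joint angles; "qd": joint speeds; "effort": joint torques, N m; "position": TCP position; "tool_rot": TCP orientation; "contact_force": force on the tool from outside, world axes, zero at the start; "torque": the same for the moment, N m; "gripper_width": opening from 0.0 (shut) to 1.0 (fully open).
Only numpy, scipy, OpenCV 4.12 (cv2) and the standard library are available. Lean on these libraries where they do the work, as an engineer would, in place of code of your own. Each camera call takes 0.05 s, during which the arm holds its last target.

## Working session

There is one attempt and no reset: what is moved stays moved. The work goes in short steps, Python scripts to look and compute and a tool call to move; the robot and the scene stay as the last step left them, time stands still between calls to the robot, and variables do not carry over. Pictures are saved under pics/ and viewed, and the job is handed in when it is done.

Besides the shell and the picture viewer there is one more tool, called after "Call:" in YAML: its name, and indented under it one key for each argument. play_rows: Moves the arm, as the interface text tells. Its arguments: {"type":"object","properties":{"commands":{"type":"array","items":{"type":"array","items":{"type":"number"}}},"newtons":{"type":"number"}},"required":["commands"]}

```bash
ls; mkdir -p pics; cat > h.py <<'E'
import numpy as np, cv2
from workcell import ctrl, viewer
def cam(n):
    c=viewer.read_camera(n); c['R']=cv2.Rodrigues(np.array(c['rvec'],float))[0]; c['t']=np.array(c['tvec'],float).reshape(3); c['K']=np.array(c['K'],float); c['D']=np.array(c['D'],float); return c
def save(c,name): cv2.imwrite('pics/'+name, cv2.cvtColor(c['pixels'],cv2.COLOR_RGB2BGR))
def ray(c,u,v):
    p=cv2.undistortPoints(np.array([[[u,v]]],float),c['K'],c['D'])[0,0]
    return -c['R'].T@c['t'], c['R'].T@np.array([p[0],p[1],1.0])
def plane(c,u,v,z):
    o,d=ray(c,u,v); return o+d*(z-o[2])/d[2]
def cloud(c):
    h,w=c['range_z'].shape; uu,vv=np.meshgrid(np.arange(w),np.arange(h))
    p=cv2.undistortPoints(np.stack([uu,vv],-1).reshape(-1,1,2).astype(float),c['K'],c['D']).reshape(h,w,2)
    z=c['range_z'].astype(float); P=np.dstack([p[...,0]*z,p[...,1]*z,z])
    W=(P-c['t'])@c['R']; W[z<=0]=np.nan; return W
def proj(c,X):
    return cv2.projectPoints(np.array(X,float).reshape(-1,1,3),np.array(c['rvec'],float),c['t'],c['K'],c['D'])[0].reshape(-1,2)
E
python3 - <<'E'
from h import *
for n in ['scene','side','wrist']:
    c=cam(n); save(c,n+'0.png'); np.savez('/tmp/'+n+'0.npz',**{k:np.array(v) for k,v in c.items()}); print(n,(-c['R'].T@c['t']).round(3))
print(ctrl.get_obs(), ctrl.tips_ahead)
E
```

```text
pics
scene [-0.03  -0.42   0.771]
side [ 0.284 -0.993  0.686]
wrist [0.525 0.082 0.373]
{'clock': 0.15, 'joints': array([-2.23396852e-01,  3.13316708e-01,  1.49821283e+00,  2.52662775e-05,
        1.33099862e+00, -2.23431157e-01]), 'qd': array([-1.94121445e-04, -1.63776597e-03, -3.28824777e-03, -5.06709524e-05,
        3.28280922e-03, -8.63663222e-04]), 'effort': array([ 1.79854873e-03, -4.12368500e+01, -2.59796566e+01, -1.57318855e-04,
        3.17765021e-03, -3.62555340e-05]), 'position': array([5.24843001e-01, 3.11027982e-05, 2.49887693e-01]), 'tool_rot': array([-2.22084098e+00, -2.22090381e+00,  7.50227033e-04]), 'contact_force': array([ 0.29932008, -0.33558444, -0.0396674 ]), 'torque': array([ 0.01050246, -0.03832161, -0.04081527]), 'gripper_width': 0.9966420031653103} 0.019
```

View pics/scene0.png

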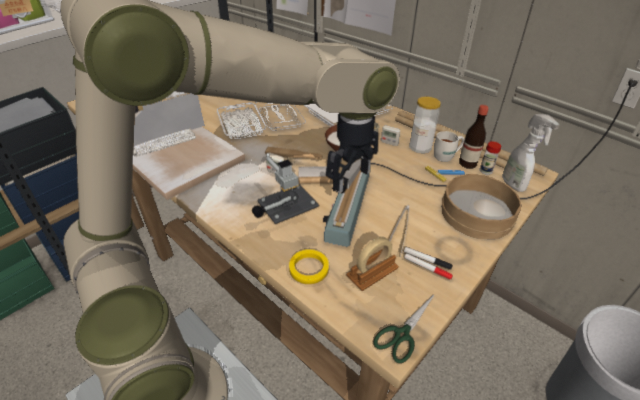

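View pics/side0.png

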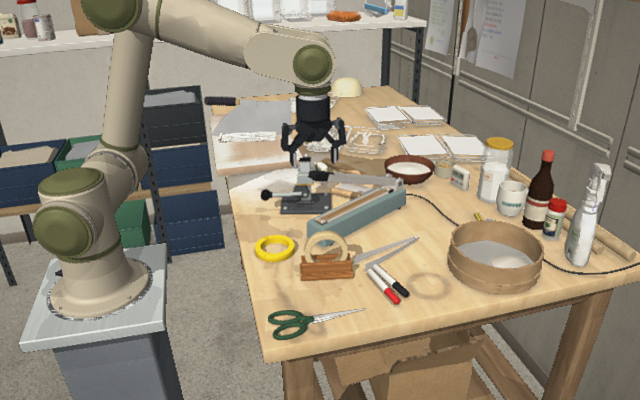

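View pics/wrist0.png

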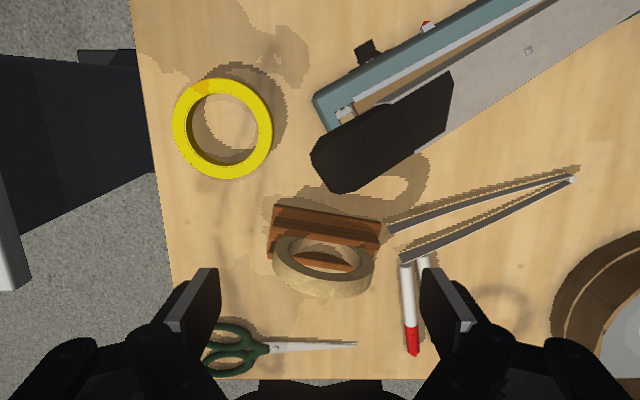

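```bash
python3 - <<'E'
import cv2
a=cv2.imread('pics/side0.png')[140:300,230:430]; cv2.imwrite('pics/s1.png',cv2.resize(a,None,fx=4,fy=4,interpolation=2)[:600])
a=cv2.imread('pics/scene0.png')[140:290,240:440]; cv2.imwrite('pics/c1.png',cv2.resize(a,None,fx=4,fy=4,interpolation=2))
E
```

```text
(no output)
```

View pics/s1.png

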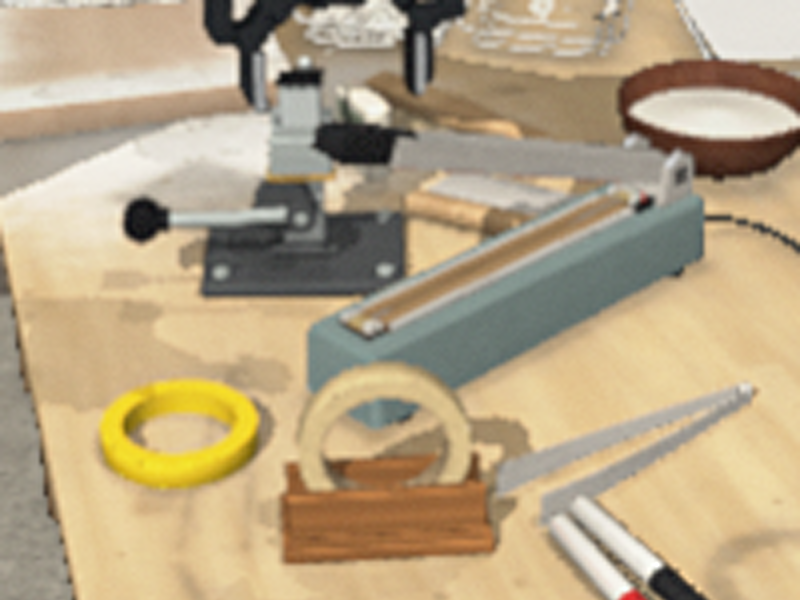

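View pics/c1.png

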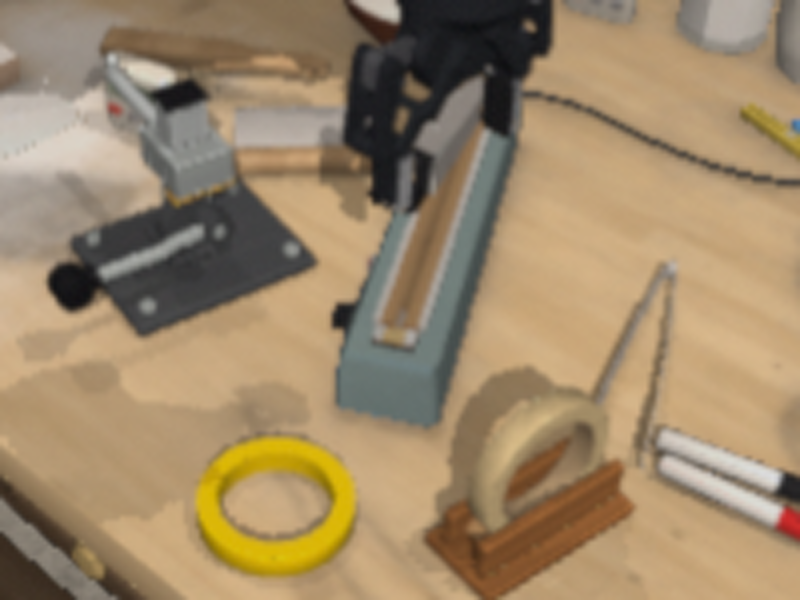

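```bash
python3 - <<'E'
from h import *
for n in ['scene','side','wrist']:
    c=dict(np.load(f'/tmp/{n}0.npz')); W=cloud(c); np.save(f'/tmp/{n}W.npy',W)
    print(n, np.nanmean(c['range_z']>0))
W=np.load('/tmp/wristW.npy')
def q(n,pts):
    W=np.load(f'/tmp/{n}W.npy')
    for u,v in pts: print(n,u,v,W[v,u].round(3))
q('wrist',[(222,85),(284,270),(320,290),(365,270),(325,220),(274,210),(380,230),(380,180),(325,160),(430,90)])
q('scene',[(372,245),(361,285),(397,263),(258,212),(271,205),(280,165),(294,185),(300,180),(309,250)])
q('side',[(323,240),(322,262),(267,195),(278,200),(305,165),(330,175)])
E
```

```text
scene 0.996078125
side 0.99624609375
wrist 0.9958984375
wrist 222 85 [0.43  0.083 0.017]
wrist 284 270 [ 0.493 -0.075  0.096]
wrist 320 290 [ 0.525 -0.086  0.111]
wrist 365 270 [ 0.568 -0.083  0.082]
wrist 325 220 [ 0.531 -0.06   0.009]
wrist 274 210 [ 0.474 -0.049  0.008]
wrist 380 230 [ 0.595 -0.077 -0.001]
wrist 380 180 [ 0.592 -0.017 -0.001]
wrist 325 160 [0.527 0.048 0.206]
wrist 430 90 [0.582 0.081 0.185]
scene 372 245 [ 0.514 -0.083  0.108]
scene 361 285 [ 0.468 -0.096  0.012]
scene 397 263 [ 0.594 -0.116  0.002]
scene 258 212 [0.431 0.234 0.068]
scene 271 205 [0.478 0.236 0.062]
scene 280 165 [0.546 0.266 0.148]
scene 294 185 [0.56  0.228 0.091]
scene 300 180 [0.656 0.303 0.017]
scene 309 250 [0.459 0.07  0.019]
side 323 240 [0.546 0.012 0.026]
side 322 262 [ 0.513 -0.102  0.042]
side 267 195 [0.44  0.23  0.063]
side 278 200 [ 0.483  0.313 -0.001]
side 305 165 [0.558 0.25  0.133]
side 330 175 [0.576 0.049 0.188]
```

```bash
python3 - <<'E'
from h import *
P=[]
for n in ['scene','side','wrist']:
    W=np.load(f'/tmp/{n}W.npy').reshape(-1,3)
    m=(W[:,2]>.046)&(W[:,2]<.12)&(abs(W[:,0]-.53)<.08)&(abs(W[:,1]+.08)<.05)
    p=W[m]; print(n,len(p),p.min(0).round(3),p.max(0).round(3))
    if len(p)>20:
        d=p[:,:2]-np.median(p[:,:2],0); w,V=np.linalg.eigh(d.T@d); a=V[:,1]; a=a*np.sign(a[0])
        print('  dir deg',np.degrees(np.arctan2(a[1],a[0])),'med',np.median(p,0))
        P.append(p)
P=np.vstack(P)
# circle fit per view in-plane: outer radius .0505 via percentiles
for p in P[:0]: pass
# rack
for n in ['scene','side','wrist']:
    c=dict(np.load(f'/tmp/{n}0.npz')); W=np.load(f'/tmp/{n}W.npy'); hsv=cv2.cvtColor(c['pixels'],cv2.COLOR_RGB2HSV)
    m=(hsv[...,0]<14)&(hsv[...,1]>110)&(W[...,2]>.034)&(W[...,2]<.044)&(abs(W[...,0]-.53)<.09)&(abs(W[...,1]+.08)<.06)
    p=W[m]; print('rack top',n,len(p), p.min(0).round(3) if len(p) else '',p.max(0).round(3) if len(p) else '')
    if len(p)>20:
        r=cv2.minAreaRect(p[:,:2].astype(np.float32)*1000); print(r)
# jack plates & parts
for n in ['scene','side']:
    W=np.load(f'/tmp/{n}W.npy'); c=dict(np.load(f'/tmp/{n}0.npz')); g=c['pixels'].max(-1)
    near=(abs(W[...,0]-.53)<.15)&(W[...,1]>.15)&(W[...,1]<.42)
    m=near&(W[...,2]>.003)&(W[...,2]<.02)&(g<100); p=W[m]
    print(n,'plate',len(p),cv2.minAreaRect(p[:,:2].astype(np.float32)*1000),np.median(p[:,2]))
    m=near&(g<60)&(W[...,2]>.04)&(W[...,2]<.085)&(W[...,0]<.47)
    p=W[m]; print(' knob',len(p),p.min(0).round(3),p.max(0).round(3),np.median(p,0).round(3))
    m=near&(W[...,2]>.10)&(W[...,2]<.17); p=W[m]; print(' hi',len(p),p.min(0).round(3),p.max(0).round(3))
    m=near&(W[...,2]>.14)&(W[...,2]<.155); p=W[m]; print(' coltop',len(p),cv2.minAreaRect(p[:,:2].astype(np.float32)*1000))
E
```

```text
scene 499 [ 0.477 -0.102  0.046] [ 0.574 -0.068  0.116]
  dir deg -10.799304787580406 med [ 0.5124154  -0.08684959  0.09329898]
side 512 [ 0.477 -0.105  0.046] [ 0.574 -0.065  0.112]
  dir deg -10.619775821279674 med [ 0.52398562 -0.09043166  0.09154755]
wrist 3094 [ 0.477 -0.1    0.046] [ 0.578 -0.066  0.113]
  dir deg -9.91656069737927 med [ 0.52555729 -0.08044525  0.10041616]
rack top scene 125 [ 0.467 -0.114  0.034] [ 0.575 -0.06   0.044]
((523.50830078125, -87.28121948242188), (36.729736328125, 109.11235046386719), 79.73796081542969)
rack top side 74 [ 0.468 -0.117  0.034] [ 0.577 -0.064  0.042]
((525.1021728515625, -88.47727966308594), (40.188907623291016, 111.21375274658203), 80.1602783203125)
rack top wrist 1112 [ 0.469 -0.108  0.034] [ 0.588 -0.055  0.042]
((527.9110107421875, -83.5639877319336), (39.862701416015625, 115.40970611572266), 79.524169921875)
scene plate 954 ((557.284912109375, 257.15118408203125), (121.9023208618164, 147.45382690429688), 74.40998840332031) 0.013176873313305679
 knob 108 [0.423 0.23  0.049] [0.457 0.255 0.075] [0.437 0.238 0.067]
 hi 450 [0.529 0.223 0.1  ] [0.593 0.375 0.152]
 coltop 93 ((559.6474609375, 261.55902099609375), (30.07242774963379, 34.26871871948242), 77.90904998779297)
side plate 794 ((558.0911254882812, 255.3860321044922), (124.87580871582031, 147.78382873535156), 76.90144348144531) 0.009940558359617237
 knob 75 [0.424 0.225 0.046] [0.454 0.255 0.071] [0.437 0.235 0.063]
 hi 265 [0.53  0.225 0.1  ] [0.592 0.373 0.149]
 coltop 61 ((559.6969604492188, 261.8538818359375), (33.93809509277344, 31.594690322875977), 76.2784423828125)
```

Call:
play_rows:
  commands:
    - [-1, 2, 0, -3, 0]
    - [-1, 5, 0, -6, 0]
    - [-1, 9, 0, -8, 0]
    - [-1, 13, 0, -8, 0]
    - [-1, 16, 1, -8, 0]
    - [-1, 18, 2, -8, 0]
    - [-1, 18, 2, -8, 0]
    - [-1, 18, 2, -8, 0]

```text
clock: 0.82
position: [0.545, 0.1807, 0.3296]
tool_rot: [-2.219, -2.223, 0.002]
contact_force: [0.5, -0.9, -0.1]
gripper_width: 1.001
```

```bash
python3 - <<'E'
from h import *
c=cam('wrist'); save(c,'w1.png'); np.savez('/tmp/wrist1.npz',**{k:np.array(v) for k,v in c.items()}); np.save('/tmp/w1W.npy',cloud(c))
o=ctrl.get_obs(); print(o['clock'],o['position'],o['contact_force'])
W=np.load('/tmp/w1W.npy')
c0=dict(np.load('/tmp/wrist0.npz')); 
for n in ['/tmp/w1W.npy','/tmp/wristW.npy']:
    W=np.load(n); m=(W[...,2]>.16)&(W[...,2]<.23); p=W[m]; 
    p=p[(p[:,1]>-.02)]; print(len(p),p.min(0),p.max(0))
E
```

```text
0.8667 [0.54487455 0.17986995 0.32980694] [-0.63111513 -0.95328263  0.14885304]
5590 [0.5193402  0.03093146 0.16002571] [0.64363643 0.11439515 0.20949816]
14680 [0.51924143 0.02914307 0.1600018 ] [0.65014639 0.1143632  0.20969587]
```

View pics/w1.png

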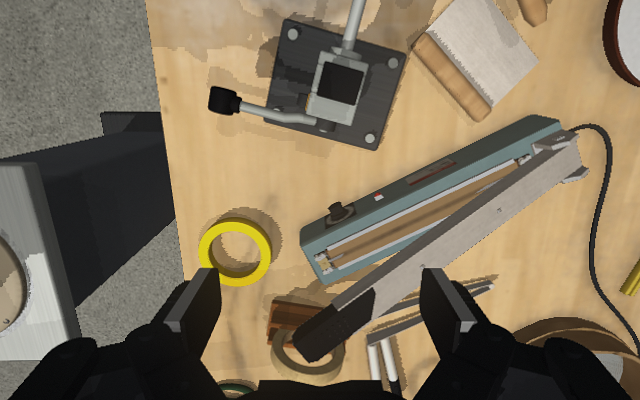

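```bash
python3 - <<'E'
from h import *
c=dict(np.load('/tmp/wrist1.npz')); W=np.load('/tmp/w1W.npy'); g=c['pixels'].max(-1).astype(int); s=g-c['pixels'].min(-1)
near=(abs(W[...,0]-.53)<.15)&(W[...,1]>.17)&(W[...,1]<.45)
m=near&(W[...,2]>.004)&(W[...,2]<.02)&(g<110)&(s<25); p=W[m]; print('plate',len(p),cv2.minAreaRect(p[:,:2].astype(np.float32)*1000),np.median(p[:,2]))
m=near&(W[...,2]>.075)&(W[...,2]<.12)&(W[...,1]>.29); p=W[m]; print('bar',len(p),p.min(0),p.max(0))
hi=p[p[:,2]>.1]; v=cv2.fitLine(hi[:,:2].astype(np.float32),cv2.DIST_L2,0,.01,.01).ravel(); print(v,np.degrees(np.arctan2(v[1],v[0])),np.percentile(p[:,2],[50,90]))
m=near&(W[...,2]>.14)&(W[...,2]<.156); p=W[m]; print('col',len(p),cv2.minAreaRect(p[:,:2].astype(np.float32)*1000),np.median(p,0))
m=near&(g<70)&(W[...,2]>.04)&(W[...,2]<.085)&(W[...,0]<.47); p=W[m]; print('knob',len(p),p.min(0),p.max(0),cv2.minAreaRect(p[:,:2].astype(np.float32)*1000))
# roll, image 0 wrist + scene/side: in-plane
P=[]
for n in ['scene','side','wrist']:
    V=np.load(f'/tmp/{n}W.npy').reshape(-1,3)
    p=V[(V[:,2]>.05)&(V[:,2]<.12)&(abs(V[:,0]-.53)<.08)&(abs(V[:,1]+.08)<.05)]
    for yaw in [-9,-10,-11]:
        a=np.radians(yaw); e=np.array([np.cos(a),np.sin(a)]); k=np.array([-e[1],e[0]])
        u=p[:,:2]@e; w=p[:,:2]@k
        print(n,yaw,'u',np.percentile(u,[1,99]).round(4),'w',np.percentile(w,[2,98]).round(4), 'ctr',(np.percentile(u,[1,99]).mean()*e+np.percentile(w,[2,98]).mean()*k).round(4))
E
```

```text
plate 7955 ((561.7547607421875, 264.2898864746094), (127.73230743408203, 151.85536193847656), 75.70037078857422) 0.01162380439290466
bar 886 [0.54385582 0.2900983  0.09698524] [0.58594767 0.33613823 0.11675311]
[0.44039786 0.8978027  0.5709083  0.30982623] 63.870728 [0.10395252 0.1135368 ]
col 1464 ((561.2799072265625, 265.2720947265625), (28.069786071777344, 34.66649627685547), 75.21875762939453) [0.56081104 0.26548409 0.14866626]
knob 718 [0.42372562 0.23354716 0.05005247] [0.45839821 0.26251763 0.07314497] ((441.54901123046875, 247.1247100830078), (25.111909866333008, 32.311588287353516), 75.00469207763672)
scene -9 u [0.4851 0.5811] w [-0.0117  0.0067] ctr [ 0.5262 -0.0858]
scene -10 u [0.4849 0.5812] w [-0.0024  0.0158] ctr [ 0.5261 -0.086 ]
scene -11 u [0.4847 0.5812] w [0.0066 0.0253] ctr [ 0.5262 -0.086 ]
side -9 u [0.4853 0.5802] w [-0.014   0.0059] ctr [ 0.5255 -0.0873]
side -10 u [0.4853 0.5802] w [-0.0046  0.0148] ctr [ 0.5256 -0.0875]
side -11 u [0.4853 0.5801] w [0.0043 0.0243] ctr [ 0.5256 -0.0876]
wrist -9 u [0.4858 0.5817] w [-0.0086  0.0097] ctr [ 0.5273 -0.0829]
wrist -10 u [0.4857 0.5815] w [0.0008 0.0184] ctr [ 0.5271 -0.0832]
wrist -11 u [0.4854 0.5811] w [0.01   0.0279] ctr [ 0.527  -0.0831]
```

```bash
python3 - <<'E'
from h import *
o=ctrl.get_obs(); print(o['position'])
cs={n:cam(n) for n in ['wrist','scene','side']}
c0={n:dict(np.load(f'/tmp/{n}0.npz')) for n in ['scene','side','wrist']}
for k,c in list(cs.items())+[(n+'0',c) for n,c in c0.items()]:
    W=cloud(c); px=c['pixels'].astype(int); g=px.max(-1); s=g-px.min(-1)
    near=(abs(W[...,0]-.53)<.15)&(W[...,1]>.17)&(W[...,1]<.45)
    p=W[near&(W[...,2]>.004)&(W[...,2]<.02)&(g<110)&(s<25)]
    if len(p)>50: print(k,'plate',len(p),cv2.minAreaRect(p[:,:2].astype(np.float32)*1000),np.median(p[:,2]).round(4))
    p=W[near&(g<70)&(W[...,2]>.04)&(W[...,2]<.085)&(W[...,0]<.452)]
    if len(p)>20: print(k,'knob',len(p),p.min(0).round(4),p.max(0).round(4))
    y=W[(px[...,0]>150)&(px[...,2]<60)&(s>120)&(abs(W[...,0]-.46)<.12)&(abs(W[...,1]-.07)<.1)&(W[...,2]<.03)&(W[...,2]>0.01)]
    if len(y)>50:
        (a,b),r=cv2.minEnclosingCircle(y[:,:2].astype(np.float32)*1000); print(k,'yellow',a,b,r,np.median(y[:,2]).round(4))
    t=W[(abs(W[...,2])<.004)&(abs(W[...,0]-.5)<.15)&(abs(W[...,1]-.1)<.3)]; print(k,'table',np.median(t[:,2]).round(4))
    if k in('scene','side'): save(c,k+'1.png')
E
python3 - <<'E'
import cv2
a=cv2.imread('pics/scene1.png')[130:240,230:350]; b=cv2.imread('pics/side1.png')[130:230,240:360]
cv2.imwrite('pics/c2.png',cv2.resize(a,None,fx=5,fy=5,interpolation=2)); cv2.imwrite('pics/s2.png',cv2.resize(b,None,fx=5,fy=5,interpolation=2))
E
```

```text
[0.54487455 0.17986995 0.32980694]
wrist plate 7958 ((561.8528442382812, 263.8412170410156), (126.60110473632812, 151.945556640625), 75.65602111816406) 0.0116
wrist knob 618 [0.4236 0.2336 0.0502] [0.452  0.2618 0.0731]
wrist yellow 425.90960693359375 39.84324264526367 50.61565399169922 0.0174
wrist table -0.0004
scene plate 974 ((556.6022338867188, 258.2100524902344), (119.88298797607422, 150.86978149414062), 74.8453369140625) 0.0131
scene knob 104 [0.4227 0.2297 0.0484] [0.4516 0.2593 0.0745]
scene yellow 425.77838134765625 38.40484619140625 51.24767303466797 0.0184
scene table 0.0007
side plate 799 ((558.0520629882812, 254.37168884277344), (126.07482147216797, 149.07925415039062), 79.1919937133789) 0.01
side knob 79 [0.4232 0.2278 0.05  ] [0.4516 0.2634 0.0712]
side yellow 423.8380126953125 34.242027282714844 50.62108612060547 0.0171
side table -0.0005
scene0 plate 966 ((557.284912109375, 257.15118408203125), (121.9023208618164, 147.45382690429688), 74.40998840332031) 0.0132
scene0 knob 104 [0.4227 0.2302 0.0487] [0.4519 0.2586 0.0748]
scene0 yellow 426.0491027832031 38.12629699707031 51.562259674072266 0.0182
scene0 table 0.0007
side0 plate 797 ((558.0911254882812, 255.3860321044922), (124.87580871582031, 147.78382873535156), 76.90144348144531) 0.01
side0 knob 78 [0.4237 0.2252 0.0465] [0.4515 0.2546 0.0709]
side0 yellow 423.861083984375 34.71342468261719 51.41818618774414 0.0174
side0 table -0.0005
wrist0 yellow 425.7232360839844 39.765621185302734 50.31964874267578 0.0176
wrist0 table -0.0004
```

View pics/c2.png

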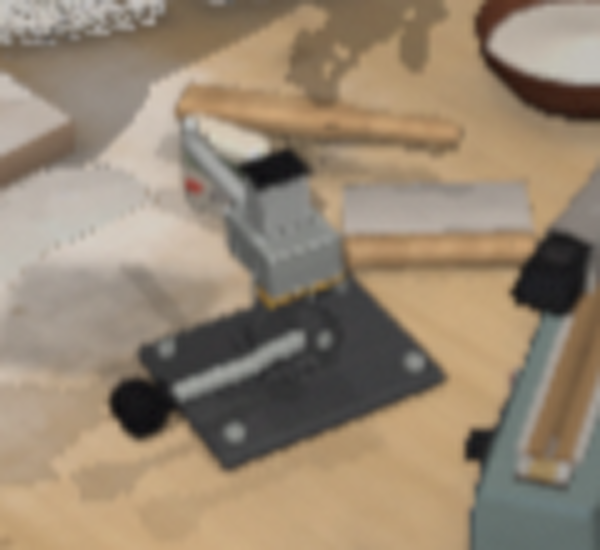

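```bash
python3 - <<'E'
from h import *
for k in ['scene','side','wrist']:
    c=cam(k); W=cloud(c)
    for z0 in (.03,.06,.1,.13):
        m=(W[...,0]>.45)&(W[...,0]<.75)&(W[...,1]>.3)&(W[...,1]<.55)&(W[...,2]>z0)&(W[...,2]<z0+.03)
        p=W[m]
        if len(p): print(k,z0,len(p),p.min(0).round(3),p.max(0).round(3))
        if len(p) and k!='wrist':
            H,xe,ye=np.histogram2d(p[:,0],p[:,1],bins=[np.arange(.45,.751,.05),np.arange(.3,.551,.05)]); print(H.astype(int).tolist())
E
```

```text
scene 0.03 436 [0.454 0.353 0.03 ] [0.75 0.55 0.06]
[[0, 0, 0, 0, 27], [0, 0, 0, 0, 20], [0, 0, 0, 0, 22], [0, 20, 28, 0, 3], [0, 2, 44, 74, 0], [0, 96, 93, 7, 0]]
scene 0.06 65 [0.63  0.375 0.06 ] [0.659 0.441 0.066]
[[0, 0, 0, 0, 0], [0, 0, 0, 0, 0], [0, 0, 0, 0, 0], [0, 19, 32, 0, 0], [0, 9, 5, 0, 0], [0, 0, 0, 0, 0]]
scene 0.1 61 [0.569 0.305 0.1  ] [0.592 0.375 0.116]
[[0, 0, 0, 0, 0], [0, 0, 0, 0, 0], [33, 28, 0, 0, 0], [0, 0, 0, 0, 0], [0, 0, 0, 0, 0], [0, 0, 0, 0, 0]]
side 0.03 342 [0.451 0.345 0.03 ] [0.75 0.55 0.06]
[[0, 0, 0, 0, 9], [0, 0, 0, 0, 5], [0, 0, 0, 0, 6], [0, 23, 34, 0, 0], [0, 11, 41, 56, 0], [2, 83, 67, 5, 0]]
side 0.06 34 [0.633 0.376 0.06 ] [0.656 0.439 0.065]
[[0, 0, 0, 0, 0], [0, 0, 0, 0, 0], [0, 0, 0, 0, 0], [0, 11, 17, 0, 0], [0, 4, 2, 0, 0], [0, 0, 0, 0, 0]]
side 0.1 6 [0.585 0.366 0.111] [0.592 0.371 0.115]
[[0, 0, 0, 0, 0], [0, 0, 0, 0, 0], [0, 6, 0, 0, 0], [0, 0, 0, 0, 0], [0, 0, 0, 0, 0], [0, 0, 0, 0, 0]]
wrist 0.1 529 [0.564 0.3   0.1  ] [0.585 0.334 0.106]
```

View pics/s2.png

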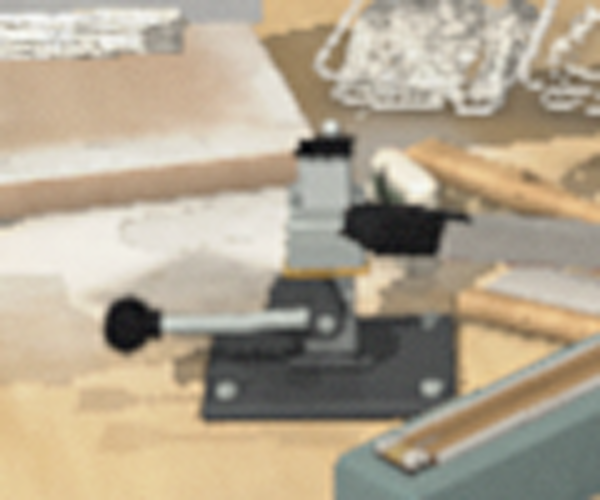

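Call:
play_rows:
  commands:
    - [-1, -2, 0, 0, -7]
    - [-1, -5, -0.5, 0, -14]
    - [-1, -9, -0.5, 0, -21]
    - [-1, -13, -1, 0, -28]
    - [-1, -17, -1, 0, -35]
    - [-1, -21, -1.5, 0, -42]
    - [-1, -24, -1.8, 1, -49]
    - [-1, -26, -1.8, 3, -56]
    - [-1, -26.5, -1.8, 5, -63]
    - [-1, -26.5, -1.8, 6, -70]

```text
clock: 2.0
position: [0.526, -0.0871, 0.268]
tool_rot: [-0.599, -3.081, -0.001]
contact_force: [-0.2, 0.2, 0.2]
gripper_width: 1.002
```

```bash
cat >> h.py <<'E'
def tgt(x,y,z,head=None):
    """shift in tool axes (cm) from measured pose to world target; head = wanted heading (deg) of tool y"""
    o=ctrl.get_obs(); R=cv2.Rodrigues(np.array(o['tool_rot']))[0]
    d=R.T@(np.array([x,y,z])-o['position'])*100
    h=np.degrees(np.arctan2(R[1,1],R[0,1])); print(o['clock'],'pos',o['position'].round(4),'toolz',R[:,2].round(3),'heady',h.round(2),'shift cm',d.round(2),'spin',None if head is None else round((h-head+180)%360-180,2),'F',np.round(o['contact_force'],1),'w',round(o['gripper_width'],3))
E
python3 - <<'E'
from h import *
tgt(.5265,-.085,.122,79.7)
c=cam('wrist');save(c,'w2.png')
W=cloud(c); 
p=W[(W[...,2]>.105)&(W[...,2]<.118)&(abs(W[...,0]-.53)<.08)&(abs(W[...,1]+.08)<.05)]
print(len(p), cv2.minAreaRect(p[:,:2].astype(np.float32)*1000),p[:,2].max())
E
```

```text
2.0 pos [ 0.526  -0.0871  0.268 ] toolz [-0.003  0.001 -1.   ] heady 67.98 shift cm [-1.00e-02  2.10e-01  1.46e+01] spin -11.72 F [-0.2  0.2  0.2] w 1.002
1184 ((527.5189208984375, -84.32906341552734), (18.050106048583984, 53.93803787231445), 79.64286804199219) 0.1131258459977992
```

View pics/w2.png

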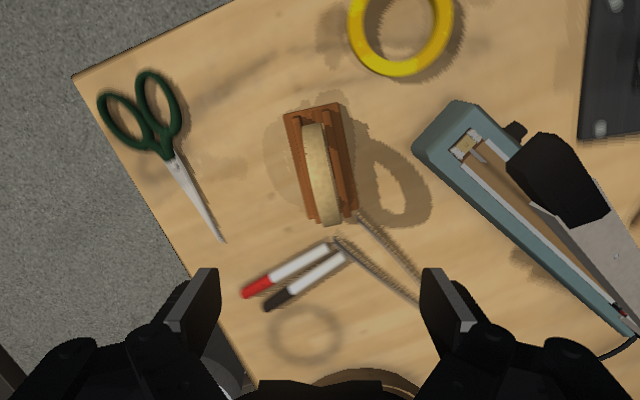

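Call:
play_rows:
  commands:
    - [-0.5, 0, 0, 3, -6]
    - [-0.5, 0, 0, 7, -9.7]
    - [-0.5, 0, 0, 10.5, -9.7]
    - [-0.5, 0, 0, 13, -9.7]
    - [-0.5, 0, 0, 14.3, -9.7]
    - [-0.5, 0, 0, 14.8, -9.7]
    - [-0.5, 0, 0, 14.8, -9.7]
    - [-0.5, 0, 0, 14.8, -9.7]

```text
clock: 2.72
position: [0.5276, -0.0852, 0.1235]
tool_rot: [0.343, 3.121, -0.001]
contact_force: [0.5, -0.2, -0.1]
gripper_width: 0.75
```

```bash
python3 - <<'E'
from h import *
tgt(.5272,-.0845,.122,79.7)
c=cam('wrist');save(c,'w3.png')
E
```

```text
2.7167 pos [ 0.5276 -0.0852  0.1235] toolz [ 0.002 -0.001 -1.   ] heady 77.46 shift cm [0.06 0.06 0.15] spin -2.24 F [ 0.5 -0.2 -0.1] w 0.75
```

View pics/w3.png

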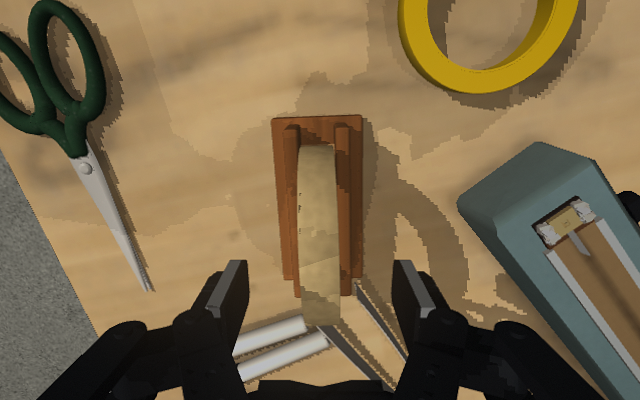

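Call:
play_rows:
  commands:
    - [-0.5, 0, 0, 0.15, -2.2]
    - [0, 0, 0, 0.15, -2.2]
    - [0.6, 0, 0, 0.15, -2.2]
    - [1, 0, 0, 0.15, -2.2]
    - [1, 0, 0, 0.15, -2.2]
    - [1, 0, 0, 0.15, -2.2]
    - [1, 0, 0, 0.15, -2.2]
    - [1, 0, 0, 0.15, -2.2]
  newtons: 45

```text
clock: 3.43
position: [0.5273, -0.0851, 0.1214]
tool_rot: [0.282, 3.128, -0.0]
contact_force: [-0.9, 1.3, 6.2]
gripper_width: 0.191
```

```bash
python3 - <<'E'
from h import *
tgt(.5272,-.0845,.122,79.7)
c=cam('wrist');save(c,'w4.png')
E
```

```text
3.4333 pos [ 0.5273 -0.0851  0.1214] toolz [ 0.001 -0.    -1.   ] heady 79.71 shift cm [ 0.02  0.06 -0.06] spin 0.01 F [-0.9  1.3  6.2] w 0.191
```

View pics/w4.png

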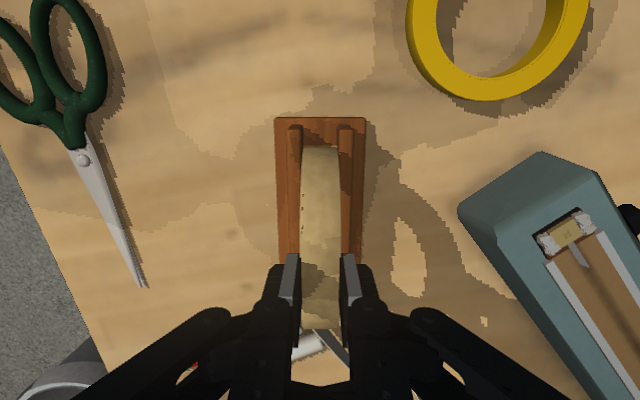

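Call:
play_rows:
  commands:
    - [1, 0, 0, 0, 0]
    - [1, 0, 0, -1, 0]
    - [1, 0, 0, -2.5, 0]
    - [1, 0, 0, -4.5, 0]
    - [1, 0, 0, -7, 0]
    - [1, 0, 0, -10, 0]
    - [1, 0, 0, -14, 0]
    - [1, 0, 0, -17, 0]
    - [1, 0, 0, -17, 0]

```text
clock: 4.23
position: [0.5284, -0.0854, 0.2976]
tool_rot: [0.28, 3.119, -0.005]
contact_force: [0.2, 0.1, 0.7]
gripper_width: 0.189
```

```bash
python3 - <<'E'
from h import *
tgt(.52,.10,.36,75.4)
for n in ['wrist','scene','side']:
    c=cam(n);save(c,n+'5.png')
    W=cloud(c); P=ctrl.get_obs()['position']
    p=W[(abs(W[...,0]-P[0])<.06)&(abs(W[...,1]-P[1])<.03)&(W[...,2]>.15)&(W[...,2]<P[2]-.02)]
    if len(p): print(n,len(p),p.min(0).round(4),p.max(0).round(4))
import cv2
a=cv2.imread('pics/scene5.png')[120:300,280:480]; b=cv2.imread('pics/side5.png')[120:300,220:420]
cv2.imwrite('pics/cs5.png',cv2.resize(np.hstack([a,b]),None,fx=2,fy=2,interpolation=2))
E
```

```text
4.2333 pos [ 0.5284 -0.0854  0.2976] toolz [ 0.01  -0.004 -1.   ] heady 79.73 shift cm [ 4.06 18.08 -6.32] spin 4.33 F [0.2 0.1 0.7] w 0.189
wrist 2026 [ 0.4784 -0.0993  0.2295] [ 0.5672 -0.0671  0.2741]
scene 709 [ 0.4766 -0.1034  0.1854] [ 0.5754 -0.0678  0.2716]
side 800 [ 0.4776 -0.1068  0.1799] [ 0.5726 -0.0696  0.2703]
```

View pics/cs5.png

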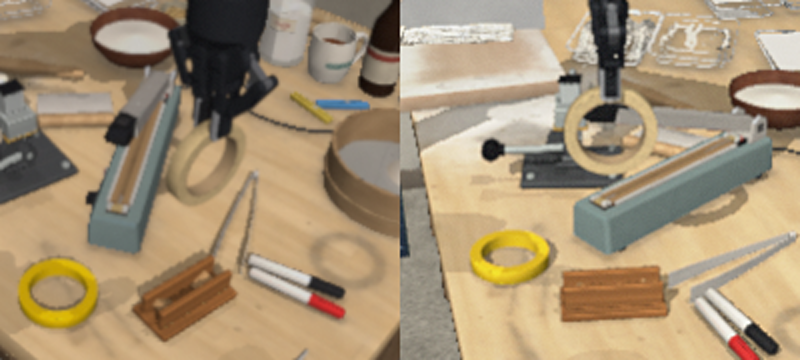

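View pics/wrist5.png

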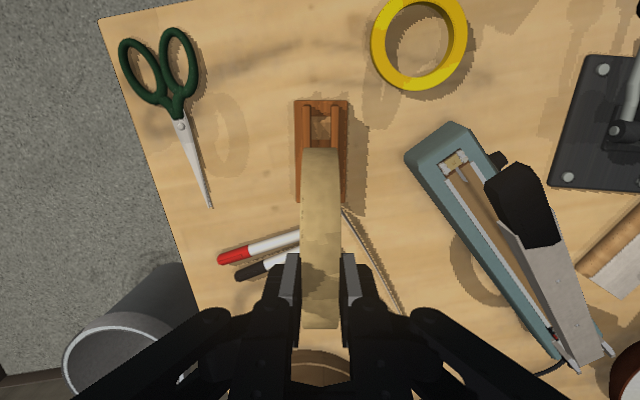

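Call:
play_rows:
  commands:
    - [1, 0, 0, -3, 0]
    - [1, 0, 1, -6, 0]
    - [1, 0, 3, -7, 0]
    - [1, 0, 6, -7, 0]
    - [1, 0, 9, -7, 1]
    - [1, 0, 12.5, -7, 2]
    - [1, 0.5, 16, -7, 3]
    - [1, 1, 19.5, -7, 4.3]
    - [1, 1.5, 23, -7, 4.3]
    - [1, 1.5, 25, -7, 4.3]

```text
clock: 5.22
position: [0.556, 0.167, 0.3591]
tool_rot: [-0.394, -3.113, -0.0]
contact_force: [0.3, -0.2, -0.4]
gripper_width: 0.196
```

```bash
python3 - <<'E'
from h import *
tgt(.590,.400,.30,75.4)
E
```

```text
5.2167 pos [0.556  0.167  0.3591] toolz [-0.003  0.    -1.   ] heady 75.56 shift cm [ 2.49 23.42  5.91] spin 0.16 F [ 0.3 -0.2 -0.4] w 0.196
```

Call:
play_rows:
  commands:
    - [1, 0.3, 2, 0, 0]
    - [1, 0.6, 5, 0, 0]
    - [1, 1, 8.5, 0, 0]
    - [1, 1.4, 12, 1, 0]
    - [1, 1.8, 15.5, 2.5, 0]
    - [1, 2.2, 18.5, 4, 0]
    - [1, 2.5, 21, 5, 0]
    - [1, 2.5, 22.5, 6, 0]
    - [1, 2.5, 22.5, 6, 0]
    - [1, 2.5, 22.5, 6, 0]

```text
clock: 6.05
position: [0.5889, 0.3879, 0.2982]
tool_rot: [-0.397, -3.113, 0.004]
contact_force: [0.3, -0.5, 0.3]
gripper_width: 0.195
```

```bash
python3 - <<'E'
from h import *
tgt(.590,.400,.167,75.4)
for n in ['wrist','scene','side']:
    c=cam(n);save(c,n+'6.png'); np.savez(f'/tmp/{n}6.npz',**{k:np.array(v) for k,v in c.items()})
    W=cloud(c); px=c['pixels'].astype(int); g=px.max(-1); s=g-px.min(-1)
    o=ctrl.get_obs()['position']
    # bar/pin points
    p=W[(abs(W[...,0]-.58)<.04)&(W[...,1]>.29)&(W[...,1]<.40)&(W[...,2]>.085)&(W[...,2]<.125)]
    if len(p): print(n,'bar',len(p),p.min(0).round(4),p.max(0).round(4), p[p[:,1].argmax()].round(4))
    p=W[(abs(W[...,0]-.59)<.07)&(abs(W[...,1]-.4)<.04)&(W[...,2]>.17)&(W[...,2]<.28)]
    if len(p): print(n,'roll',len(p),p.min(0).round(4),p.max(0).round(4))
    p=W[(abs(W[...,0]-.65)<.07)&(abs(W[...,1]-.4)<.06)&(W[...,2]>.05)&(W[...,2]<.075)&(s<40)]
    if len(p): print(n,'timer',len(p),p.min(0).round(4),p.max(0).round(4))
import cv2
a=cv2.imread('pics/scene6.png')[80:260,220:420]; b=cv2.imread('pics/side6.png')[80:260,220:420]
cv2.imwrite('pics/cs6.png',cv2.resize(np.hstack([a,b]),None,fx=2,fy=2,interpolation=2))
E
```

```text
6.05 pos [0.5889 0.3879 0.2982] toolz [-0.004 -0.002 -1.   ] heady 75.47 shift cm [ 0.15  1.24 13.12] spin 0.07 F [ 0.3 -0.5  0.3] w 0.195
wrist bar 1472 [0.5439 0.29   0.0852] [0.5924 0.3709 0.116 ] [0.5828 0.3709 0.1007]
wrist roll 2894 [0.5384 0.3712 0.2313] [0.628  0.4098 0.28  ]
wrist timer 940 [0.6288 0.3949 0.05  ] [0.6609 0.4446 0.0664]
scene bar 73 [0.5446 0.2903 0.0943] [0.5935 0.3741 0.1163] [0.5885 0.3741 0.1152]
scene roll 495 [0.5373 0.3625 0.1905] [0.6377 0.4067 0.2799]
scene timer 90 [0.6295 0.3752 0.0513] [0.659  0.4393 0.0666]
side bar 6 [0.5852 0.3661 0.1087] [0.5917 0.3729 0.1145] [0.5891 0.3729 0.1087]
side roll 400 [0.5403 0.3606 0.1866] [0.6351 0.4037 0.2798]
side timer 83 [0.6307 0.3716 0.0503] [0.6564 0.4421 0.0654]
```

View pics/cs6.png

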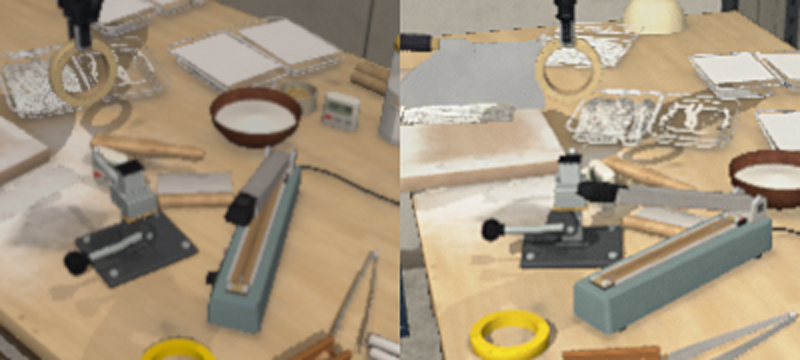

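View pics/wrist6.png

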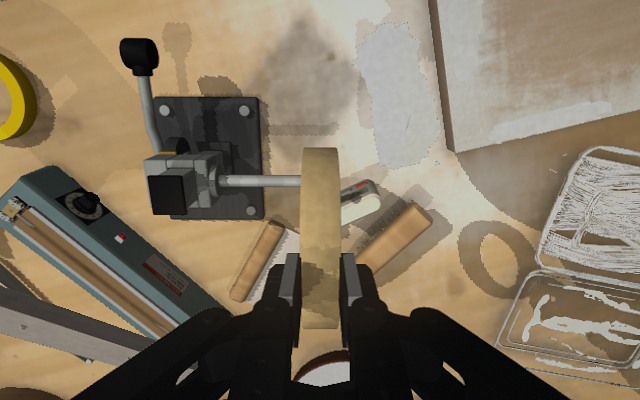

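Call:
play_rows:
  commands:
    - [1, 0.5, 1.2, 0, 0]
    - [1, 0.5, 1.2, 2, 0]
    - [1, 0.5, 1.2, 4, 0]
    - [1, 0.5, 1.2, 5, 0]
    - [1, 0.5, 1.2, 5, 0]
    - [1, 0.5, 1.2, 5, 0]

```text
clock: 6.7
position: [0.5876, 0.4, 0.2517]
tool_rot: [0.399, 3.116, 0.0]
contact_force: [0.2, 0.1, -0.2]
gripper_width: 0.194
```

```bash
python3 - <<'E'
from h import *
tgt(.587,.405,.169,75.4)
E
```

```text
6.7 pos [0.5876 0.4    0.2517] toolz [ 0.  0. -1.] heady 75.39 shift cm [0.19 0.46 8.27] spin -0.01 F [ 0.2  0.1 -0.2] w 0.194
```

Call:
play_rows:
  commands:
    - [1, 0.2, 0.5, 0, 0]
    - [1, 0.2, 0.5, 2, 0]
    - [1, 0.2, 0.5, 4.5, 0]
    - [1, 0.2, 0.5, 6.5, 0]
    - [1, 0.2, 0.5, 7.8, 0]
    - [1, 0.2, 0.5, 8.2, 0]
    - [1, 0.2, 0.5, 8.2, 0]
    - [1, 0.2, 0.5, 8.2, 0]

```text
clock: 7.37
position: [0.5872, 0.4063, 0.1705]
tool_rot: [0.398, 3.114, 0.002]
contact_force: [0.0, -0.1, -0.0]
gripper_width: 0.196
```

```bash
cat > chk.py <<'E'
from h import *
import sys
k=sys.argv[1]
for n in ['wrist','scene','side']:
    c=cam(n);save(c,n+k+'.png'); np.savez(f'/tmp/{n}{k}.npz',**{q:np.array(v) for q,v in c.items()})
a=cv2.imread(f'pics/scene{k}.png')[110:230,230:350]; b=cv2.imread(f'pics/side{k}.png')[110:230,240:360]
cv2.imwrite(f'pics/cs{k}.png',cv2.resize(np.hstack([a,b]),None,fx=3.3,fy=3.3,interpolation=2))
E
python3 - <<'E'
from h import *
tgt(.587,.405,.169,75.4)
E
python3 chk.py 7
```

```text
7.3667 pos [0.5872 0.4063 0.1705] toolz [ 0.002  0.001 -1.   ] heady 75.43 shift cm [-0.01 -0.13  0.15] spin 0.03 F [ 0.  -0.1 -0. ] w 0.196
```

View pics/cs7.png

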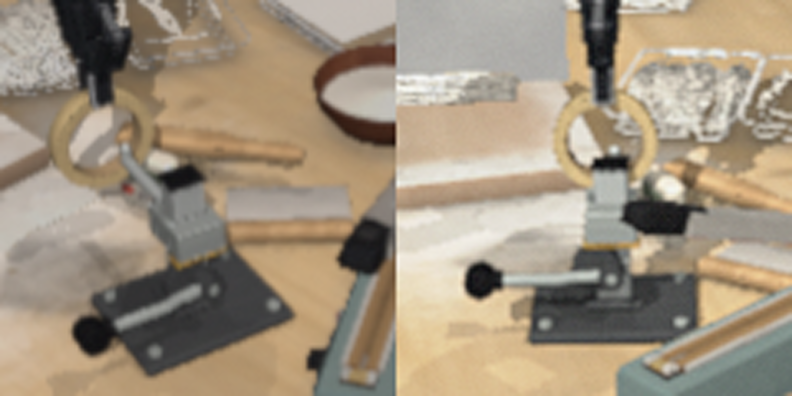

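View pics/wrist7.png

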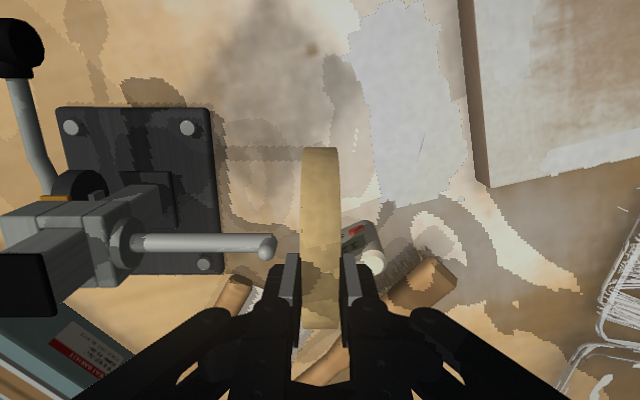

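```bash
python3 - <<'E'
from h import *
c=dict(np.load('/tmp/wrist7.npz')); W=cloud(c)
for u,v in [(266,246),(266,238),(260,246),(274,246),(200,242),(160,242),(140,242),(110,245)]: print(u,v,W[v,u].round(4))
p=W[236:250,150:245].reshape(-1,3); p=p[(p[:,2]>.102)&(p[:,2]<.108)]; v=cv2.fitLine(p[:,:2].astype(np.float32),cv2.DIST_L2,0,.01,.01).ravel(); print(len(p),v,np.degrees(np.arctan2(v[1],v[0])),np.percentile(p[:,2],95))
p=W[(abs(W[...,0]-.58)<.07)&(abs(W[...,1]-.405)<.03)&(W[...,2]>.1)&(W[...,2]<.15)]; print('roll',cv2.minAreaRect(p[:,:2].astype(np.float32)*1000),p[:,2].max())
E
```

```text
266 246 [0.5857 0.3763 0.1127]
266 238 [0.5846 0.3752 0.1034]
260 246 [0.5852 0.3727 0.1118]
274 246 [0.589  0.3794 0.1076]
200 242 [0.5768 0.3366 0.1043]
160 242 [0.5712 0.3128 0.103 ]
140 242 [0.5681 0.3017 0.1035]
110 245 [0.5624 0.2913 0.1136]
1137 [0.25197184 0.9677346  0.5774128  0.33426538] 75.40577 0.10507587471956445
roll ((578.9713134765625, 397.7347717285156), (41.03285598754883, 88.72563934326172), 75.3469467163086) 0.1499980573809424
```

Call:
play_rows:
  commands:
    - [1, -0.3, -1, 0, 0]
    - [1, -0.5, -2, 0, 0]
    - [1, -0.7, -3.2, 0, 0]
    - [1, -0.9, -4.5, 0, 0]
    - [1, -0.9, -5.7, 0, 0]
    - [1, -0.9, -6.7, 0, 0]
    - [1, -0.9, -7.4, 0, 0]
    - [1, -0.9, -7.4, 0, 0]
    - [1, -0.9, -7.4, 0, 0]

```text
clock: 8.27
position: [0.577, 0.3322, 0.1694]
tool_rot: [0.399, 3.115, 0.001]
contact_force: [-0.2, 1.2, -0.3]
gripper_width: 0.195
```

```bash
python3 - <<'E'
from h import *
tgt(.577,.331,.129,75.4)
E
python3 chk.py 8
```

```text
8.2667 pos [0.577  0.3322 0.1694] toolz [ 0.001  0.    -1.   ] heady 75.41 shift cm [-0.02 -0.12  4.04] spin 0.01 F [-0.2  1.2 -0.3] w 0.195
```

View pics/cs8.png

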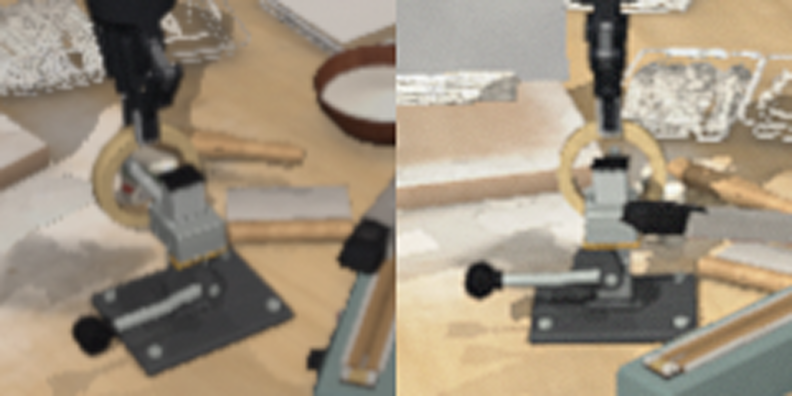

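View pics/wrist8.png

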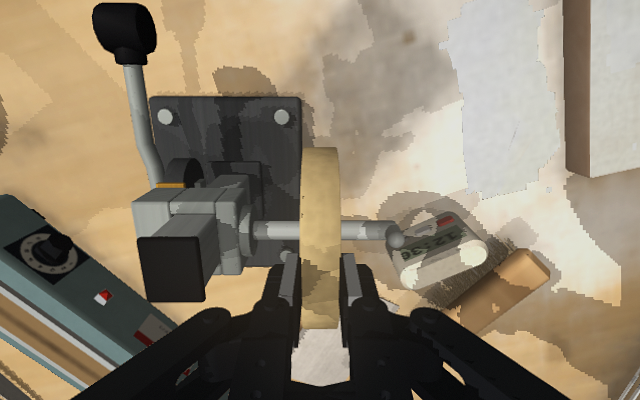

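Call:
play_rows:
  commands:
    - [1, 0, 0, 0.6, 0]
    - [1, 0, 0, 1.3, 0]
    - [1, 0, 0, 2, 0]
    - [1, 0, 0, 2.6, 0]
    - [1, 0, 0, 3.1, 0]
    - [1, 0, 0, 3.4, 0]
    - [1, 0, 0, 3.6, 0]
    - [1, 0, 0, 3.6, 0]

```text
clock: 9.08
position: [0.5767, 0.332, 0.1324]
tool_rot: [-0.398, -3.116, 0.0]
contact_force: [0.4, 0.2, -0.3]
gripper_width: 0.194
```

```bash
python3 - <<'E'
from h import *
tgt(.577,.331,.129,75.4)
E
python3 chk.py 9
```

```text
9.0833 pos [0.5767 0.332  0.1324] toolz [-0.001 -0.    -1.   ] heady 75.43 shift cm [-0.05 -0.09  0.34] spin 0.03 F [ 0.4  0.2 -0.3] w 0.194
```

View pics/cs9.png

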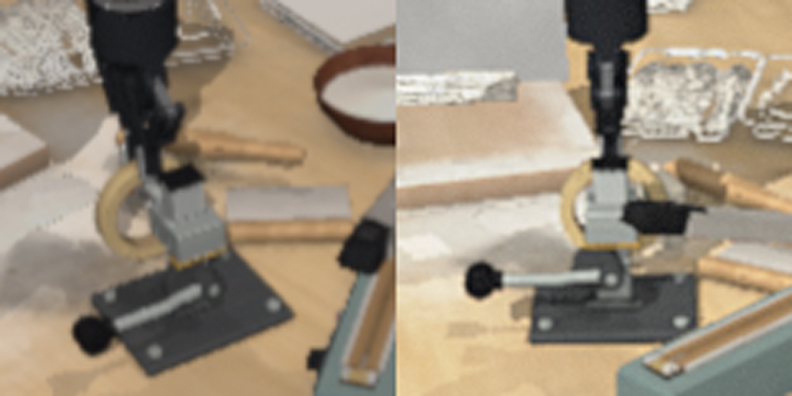

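View pics/wrist9.png

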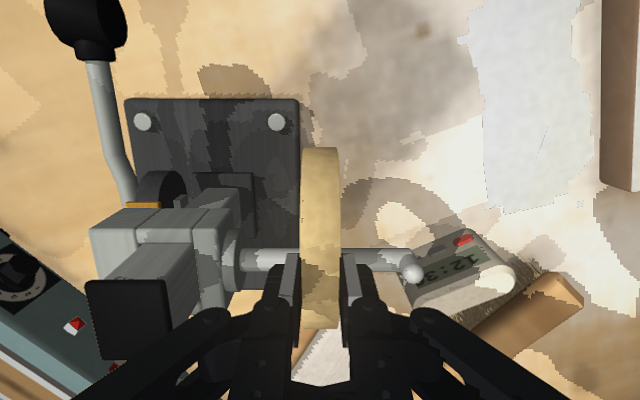

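Call:
play_rows:
  commands:
    - [1, 0, 0, 0.15, 0]
    - [1, 0, 0, 0.3, 0]
    - [1, 0, 0, 0.3, 0]
    - [1, 0, 0, 0.3, 0]

```text
clock: 9.57
position: [0.5768, 0.332, 0.1297]
tool_rot: [-0.398, -3.116, 0.0]
contact_force: [-0.1, -0.2, 0.0]
gripper_width: 0.19
```

Call:
play_rows:
  commands:
    - [1, 0, 0, 0.1, 0]
    - [1, 0, 0, 0.2, 0]
    - [1, 0, 0, 0.2, 0]
    - [1, 0, 0, 0.2, 0]

```text
clock: 9.9
position: [0.5768, 0.332, 0.1278]
tool_rot: [-0.398, -3.116, 0.0]
contact_force: [-0.5, 0.8, -0.3]
gripper_width: 0.195
```

Call:
play_rows:
  commands:
    - [0.5, 0, 0, 0, 0]
    - [0.4, 0, 0, 0, 0]
    - [0.35, 0, 0, 0, 0]
    - [0.35, 0, 0, 0, 0]
    - [0.35, 0, 0, 0, 0]
    - [0.35, 0, 0, 0, 0]

```text
clock: 10.4
position: [0.5768, 0.332, 0.1278]
tool_rot: [0.398, 3.116, -0.0]
contact_force: [-0.2, 0.8, 0.4]
gripper_width: 0.327
```

```bash
python3 - <<'E'
from h import *
tgt(.577,.331,.129,75.4)
E
python3 chk.py 10
```

```text
10.4 pos [0.5768 0.332  0.1278] toolz [ 0. -0. -1.] heady 75.43 shift cm [-0.04 -0.09 -0.12] spin 0.03 F [-0.2  0.8  0.4] w 0.327
```

View pics/wrist10.png

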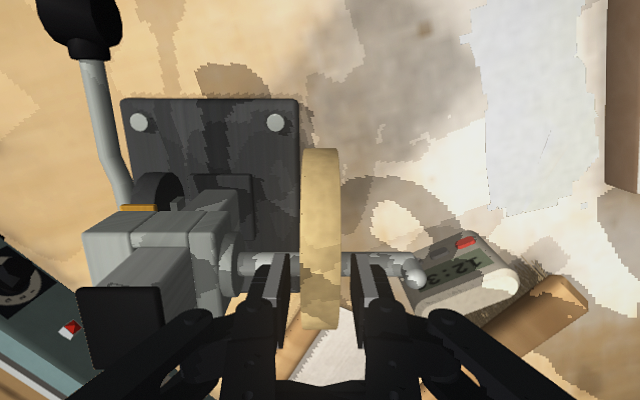

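Call:
play_rows:
  commands:
    - [0.35, 0, 0, -0.5, 0]
    - [0.35, 0, 0, -1.5, 0]
    - [0.35, 0, 0, -3, 0]
    - [0.35, 0, 0, -5, 0]
    - [0.35, 0, 0, -8, 0]
    - [0.35, 0, 0, -11, 0]
    - [0.35, 0, 0, -13, 0]
    - [0.35, 0, 0, -13, 0]

```text
clock: 11.22
position: [0.5779, 0.3325, 0.2643]
tool_rot: [0.397, 3.108, 0.007]
contact_force: [-0.6, -0.4, 0.0]
gripper_width: 0.323
```

```bash
python3 chk.py 11; python3 - <<'E'
from h import *
c=dict(np.load('/tmp/wrist11.npz'));W=cloud(c);px=c['pixels'].astype(int);g=px.max(-1)
p=W[(g<70)&(W[...,2]>.04)&(W[...,2]<.085)&(W[...,0]<.452)&(W[...,0]>.40)&(W[...,1]>.2)&(W[...,1]<.3)]
print(len(p),p.min(0),p.max(0),cv2.minAreaRect(p[:,:2].astype(np.float32)*1000), np.percentile(p[:,2],[50,98]))
tgt(.4385,.243,.25,75.4)
E
```

```text
1240 [0.42280879 0.23384427 0.04772846] [0.45199597 0.26372687 0.07350662] ((439.11578369140625, 248.64491271972656), (25.82271385192871, 28.949527740478516), 76.32685089111328) [0.06837511 0.07191201]
11.3667 pos [0.5766 0.3319 0.2575] toolz [-0.001 -0.    -1.   ] heady 75.43 shift cm [ 11.13 -12.08   0.76] spin 0.03 F [ 0.2 -0.4 -0.3] w 0.327
```

View pics/cs11.png

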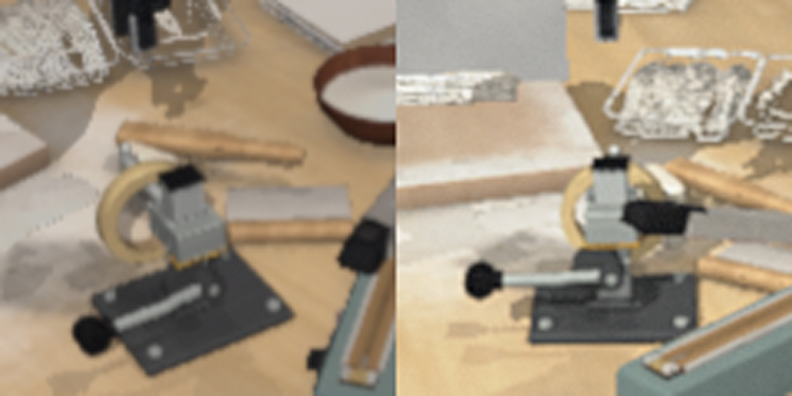

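View pics/wrist11.png

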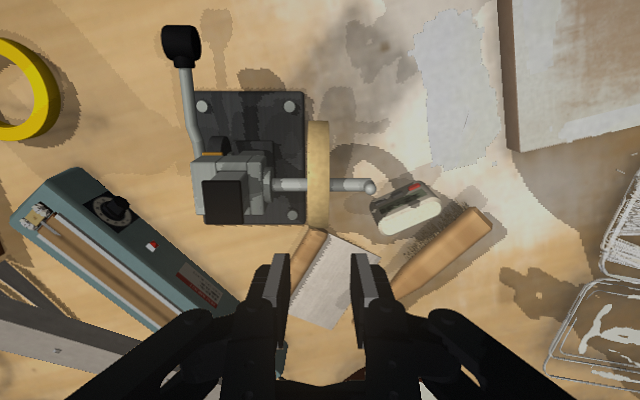

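Call:
play_rows:
  commands:
    - [0, 2, -2, 0, 0]
    - [-0.3, 4.5, -4.5, 0, 0]
    - [-0.3, 7, -7, 0, 0]
    - [-0.3, 9, -9.5, 2, 0]
    - [-0.3, 10.5, -11, 5, 0]
    - [-0.3, 11.2, -11.7, 8, 0]
    - [-0.3, 11.2, -11.7, 10, 0]
    - [-0.3, 11.2, -11.7, 10, 0]

```text
clock: 12.03
position: [0.4363, 0.246, 0.1536]
tool_rot: [-0.398, -3.108, 0.005]
contact_force: [-0.5, 0.0, -0.5]
gripper_width: 0.65
```

```bash
python3 chk.py 12; python3 - <<'E'
from h import *
c=dict(np.load('/tmp/wrist12.npz'));W=cloud(c);px=c['pixels'].astype(int);g=px.max(-1)
p=W[(g<70)&(W[...,2]>.04)&(W[...,2]<.085)&(W[...,0]<.452)&(W[...,0]>.40)&(W[...,1]>.2)&(W[...,1]<.3)]
print(len(p),p.min(0),p.max(0),cv2.minAreaRect(p[:,:2].astype(np.float32)*1000), np.percentile(p[:,2],[50,98]))
tgt(.438,.247,.066,75.4)
E
```

```text
1627 [0.42185016 0.23405785 0.05542945] [0.4519424  0.26313713 0.07308352] ((439.0149841308594, 247.97140502929688), (24.980724334716797, 30.528470993041992), 75.84805297851562) [0.06892324 0.07189761]
12.1833 pos [0.4395 0.2472 0.1586] toolz [ 0.001  0.    -1.   ] heady 75.43 shift cm [ 0.15 -0.06  9.26] spin 0.03 F [-0.3 -0.9  0.9] w 0.649
```

View pics/wrist12.png

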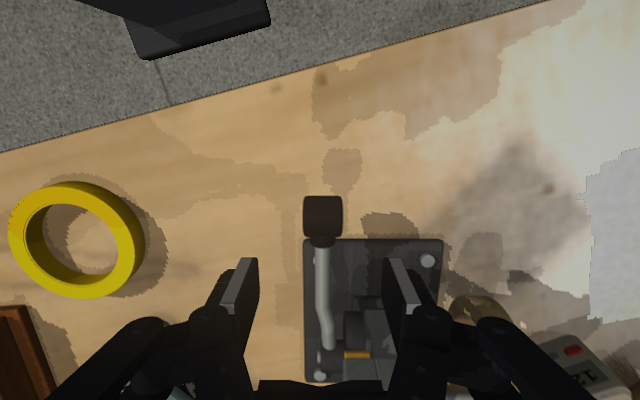

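Call:
play_rows:
  commands:
    - [-0.3, 0.2, 0, 2, 0]
    - [-0.3, 0.2, 0, 5, 0]
    - [-0.3, 0.2, 0, 7.5, 0]
    - [-0.3, 0.2, 0, 8.8, 0]
    - [-0.3, 0.2, 0, 9.2, 0]
    - [0, 0.2, 0, 9.2, 0]
    - [0.5, 0.2, 0, 9.2, 0]
    - [1, 0.2, 0, 9.2, 0]
    - [1, 0.2, 0, 9.2, 0]
    - [1, 0.2, 0, 9.2, 0]
  newtons: 30

```text
clock: 13.02
position: [0.4377, 0.2469, 0.0673]
tool_rot: [0.397, 3.115, -0.001]
contact_force: [-1.9, -8.2, 3.3]
gripper_width: 0.299
```

Call:
play_rows:
  commands:
    - [1, 0, 0, 0, 0]
    - [1, 0, 0, 0, 0]
    - [1, 0, 0, 0, 0]

```text
clock: 13.27
position: [0.4377, 0.2469, 0.0673]
tool_rot: [0.397, 3.115, -0.001]
contact_force: [-1.0, -6.7, 2.8]
gripper_width: 0.301
```

```bash
python3 chk.py 13; python3 - <<'E'
from h import *
tgt(.5489,.2185,.181,75.4)
E
```

```text
13.4167 pos [0.4377 0.2469 0.0673] toolz [ 0.002 -0.001 -1.   ] heady 75.46 shift cm [-11.5    0.04 -11.35] spin 0.06 F [-0.9 -8.6  2.8] w 0.293
```

View pics/wrist13.png

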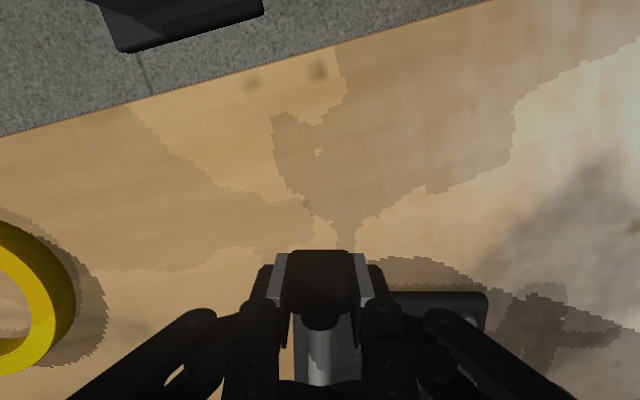

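View pics/cs13.png

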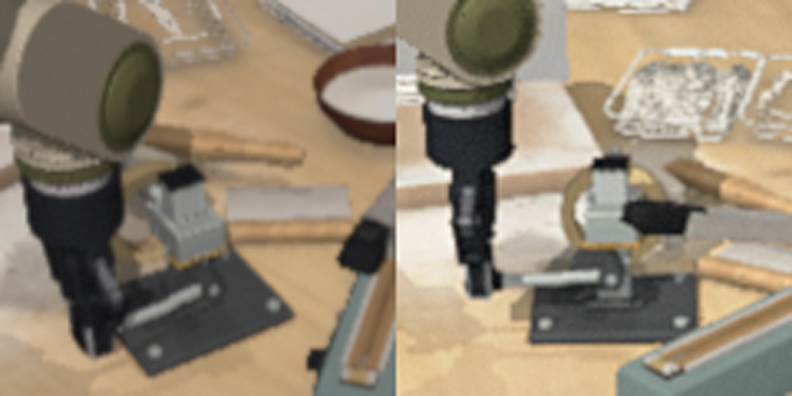

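Call:
play_rows:
  commands:
    - [1, 0, -0.15, 0, 0]
    - [1, -0.04, -0.15, -1, 0]
    - [1, -0.17, -0.15, -2, 0]
    - [1, -0.39, -0.15, -2.98, 0]
    - [1, -0.69, -0.15, -3.93, 0]
    - [1, -1.08, -0.15, -4.86, 0]
    - [1, -1.54, -0.15, -5.75, 0]
    - [1, -2.08, -0.15, -6.6, 0]
    - [1, -2.69, -0.15, -7.39, 0]
    - [1, -2.69, -0.15, -7.39, 0]

```text
clock: 14.25
position: [0.464, 0.2397, 0.1415]
tool_rot: [0.399, 3.113, 0.004]
contact_force: [2.5, 5.6, -4.6]
gripper_width: 0.293
```

```bash
python3 chk.py 14; python3 - <<'E'
from h import *
tgt(.5489,.2185,.181,75.4)
E
```

```text
14.4 pos [0.4633 0.2399 0.1406] toolz [ 0.003  0.002 -1.   ] heady 75.43 shift cm [-8.83  0.09 -4.02] spin 0.03 F [ 3.   3.3 -0.7] w 0.297
```

View pics/cs14.png

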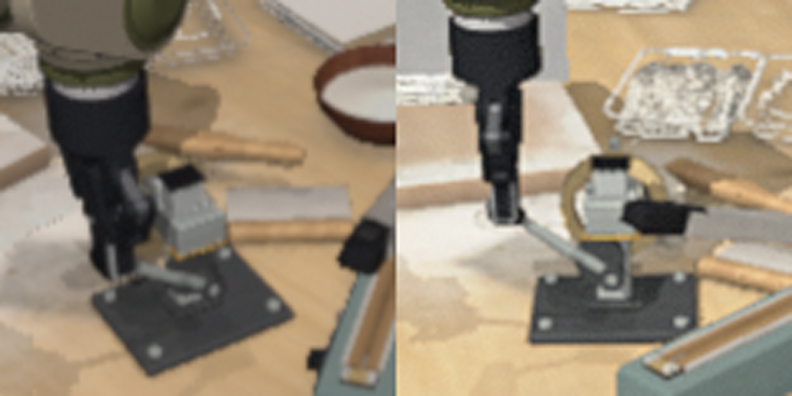

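View pics/wrist14.png

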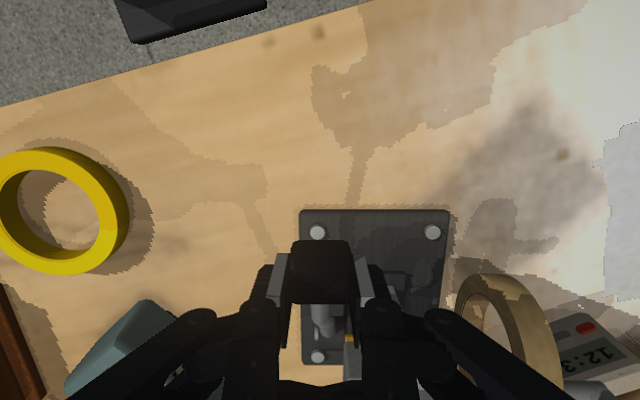

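Call:
play_rows:
  commands:
    - [1, -0.68, 0.05, -0.74, 0]
    - [1, -1.42, 0.05, -1.42, 0]
    - [1, -2.21, 0.05, -2.03, 0]
    - [1, -3.06, 0.05, -2.57, 0]
    - [1, -3.95, 0.05, -3.03, 0]
    - [1, -4.88, 0.05, -3.42, 0]
    - [1, -4.88, 0.05, -3.42, 0]
    - [1, -4.88, 0.05, -3.42, 0]

```text
clock: 15.07
position: [0.5099, 0.2277, 0.1741]
tool_rot: [-0.399, -3.116, -0.001]
contact_force: [-0.8, 4.8, -1.0]
gripper_width: 0.296
```

```bash
python3 chk.py 15; python3 - <<'E'
from h import *
tgt(.549,.218,.182,75.4)
E
```

```text
15.2167 pos [0.5098 0.2277 0.1741] toolz [ 0.  0. -1.] heady 75.44 shift cm [-4.04  0.04 -0.79] spin 0.04 F [-0.7  4.4 -1.7] w 0.294
```

View pics/cs15.png

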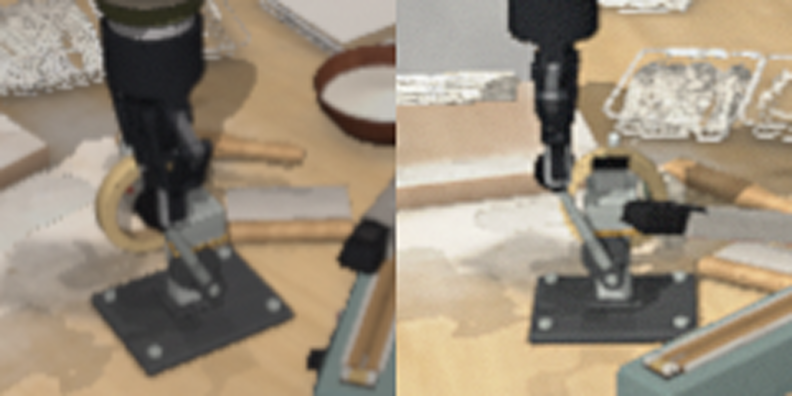

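View pics/wrist15.png

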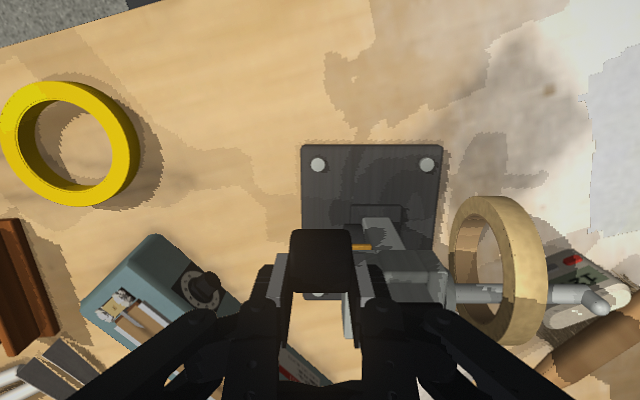

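Call:
play_rows:
  commands:
    - [1, -0.5, 0.1, -0.16, 0]
    - [1, -1, 0.1, -0.3, 0]
    - [1, -1.9, 0.1, -0.52, 0]
    - [1, -2.9, 0.1, -0.65, 0]
    - [1, -3.5, 0.1, -0.68, 0]
    - [1, -3.9, 0.1, -0.69, 0]
    - [1, -3.9, 0.1, -0.69, 0]
    - [1, -3.9, 0.1, -0.69, 0]

```text
clock: 15.88
position: [0.5479, 0.218, 0.181]
tool_rot: [-0.398, -3.116, 0.002]
contact_force: [-4.4, -3.9, 3.1]
gripper_width: 0.297
```

```bash
python3 chk.py 16; python3 - <<'E'
from h import *
tgt(.549,.218,.182,75.4)
for n in ['scene','side']:
    c=dict(np.load(f'/tmp/{n}16.npz'));W=cloud(c)
    p=W[(abs(W[...,0]-.55)<.05)&(abs(W[...,1]-.215)<.035)&(W[...,2]>.06)&(W[...,2]<.14)]
    for z in np.arange(.06,.145,.01):
        q=p[(abs(p[:,2]-z)<.005)]
        if len(q): print(n,round(z,3),len(q),np.median(q,0).round(4), q[:,:2].min(0).round(3), q[:,:2].max(0).round(3))
E
```

```text
16.0333 pos [0.5477 0.2181 0.181 ] toolz [-0.    -0.002 -1.   ] heady 75.44 shift cm [-0.12  0.03 -0.1 ] spin 0.04 F [-5.1 -4.3  3.8] w 0.295
scene 0.06 22 [0.5445 0.2182 0.0628] [0.538 0.212] [0.568 0.239]
scene 0.07 55 [0.546  0.2297 0.0696] [0.531 0.211] [0.573 0.249]
scene 0.08 40 [0.5428 0.2349 0.0805] [0.53  0.215] [0.571 0.248]
scene 0.09 29 [0.543  0.2334 0.0894] [0.531 0.213] [0.576 0.245]
scene 0.1 42 [0.5402 0.2316 0.0999] [0.528 0.213] [0.574 0.248]
scene 0.11 50 [0.5409 0.2285 0.1097] [0.531 0.213] [0.573 0.247]
scene 0.12 50 [0.5405 0.2289 0.1208] [0.53  0.212] [0.571 0.249]
scene 0.13 47 [0.5412 0.235  0.1271] [0.53  0.211] [0.574 0.248]
scene 0.14 7 [0.5348 0.2142 0.1362] [0.534 0.213] [0.542 0.218]
side 0.06 29 [0.5459 0.2197 0.0623] [0.533 0.207] [0.566 0.24 ]
side 0.07 47 [0.5488 0.23   0.0699] [0.532 0.215] [0.571 0.243]
side 0.08 42 [0.5472 0.2326 0.08  ] [0.532 0.213] [0.572 0.245]
side 0.09 33 [0.5484 0.2322 0.0892] [0.531 0.214] [0.57  0.247]
side 0.1 40 [0.5473 0.2289 0.0994] [0.531 0.209] [0.568 0.249]
side 0.11 36 [0.5424 0.2298 0.1101] [0.531 0.21 ] [0.562 0.242]
side 0.12 47 [0.5508 0.2311 0.1217] [0.531 0.21 ] [0.58  0.249]
side 0.13 49 [0.5564 0.2358 0.127 ] [0.53  0.209] [0.577 0.25 ]
side 0.14 10 [0.5398 0.2176 0.1369] [0.534 0.213] [0.572 0.248]
```

View pics/cs16.png

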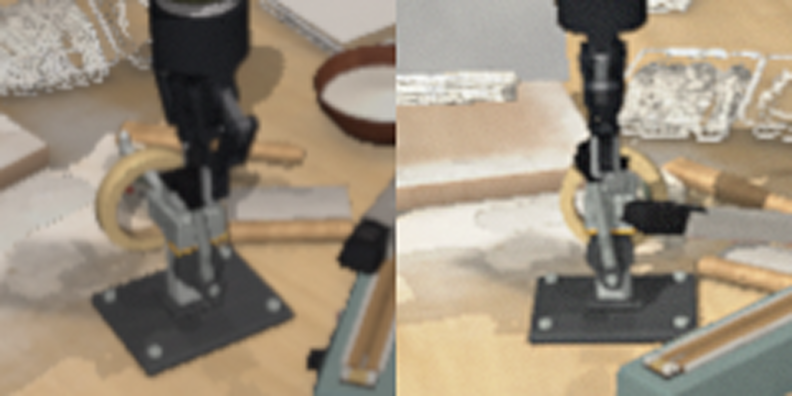

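View pics/wrist16.png

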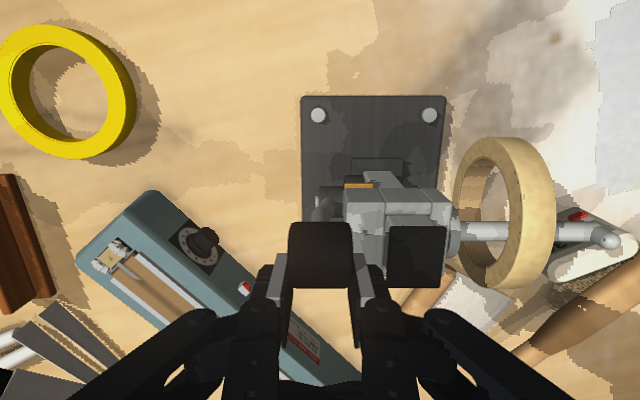

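```bash
python3 - <<'E'
from h import *
ims=[]
for n,(v0,v1,u0,u1) in {'side':(145,205,280,340),'scene':(145,205,265,325)}.items():
    c=dict(np.load(f'/tmp/{n}16.npz')); a=cv2.cvtColor(c['pixels'][v0:v1,u0:u1],cv2.COLOR_RGB2BGR)
    a=cv2.resize(a,None,fx=6.6,fy=6.6,interpolation=cv2.INTER_CUBIC)
    # predicted points: pivot line at lever plane 
    piv=np.array([.549,.218,.058]); 
    for X,col in [(piv,(0,0,255)),(piv+[0,0,.0575],(0,255,0)),(piv+[0,0,.115],(255,0,0))]:
        u,v=proj(c,X)[0]; cv2.circle(a,(int((u-u0)*6.6),int((v-v0)*6.6)),4,col,-1)
    ims.append(a)
cv2.imwrite('pics/z16.png',np.hstack(ims))
E
```

```text
(no output)
```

View pics/z16.png

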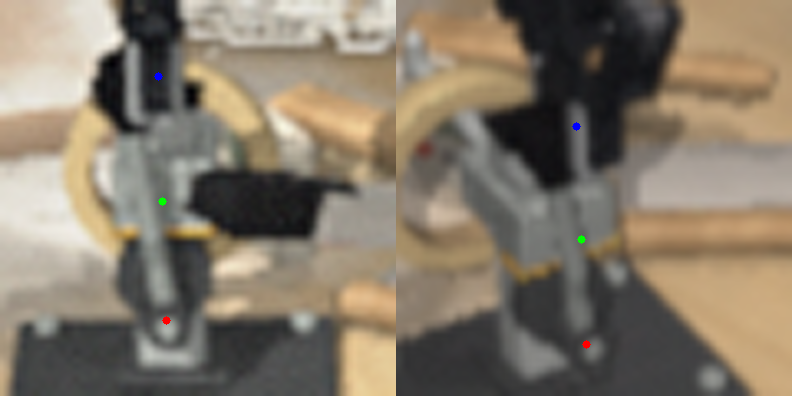

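```bash
python3 - <<'E'
from h import *
c=dict(np.load('/tmp/side16.npz'))
ex=np.array([.968,-.252,0]); ey=np.array([.252,.968,0]); piv=np.array([.549,.218,.058])
for off in (0,-.012):
  for x,y in [(168,330),(165,290),(160,250),(155,215),(150,180),(147,150)]:
    o,d=ray(c,280+x/6.6-.5+.5/6.6,145+y/6.6-.5); P0=piv+off*ey; t=((P0-o)@ey)/(d@ey); P=o+t*d; print(off,(x,y),'jx',((P-piv)@ex*1000).round(1),'z',(P[2]*1000).round(1))
# reference: same method lever-down bolt and col top
c0=dict(np.load('/tmp/side1.npz')) if 0 else None
E
```

```text
0 (168, 330) jx -0.7 z 55.2
0 (165, 290) jx -1.4 z 74.7
0 (160, 250) jx -3.0 z 93.9
0 (155, 215) jx -4.7 z 110.6
0 (150, 180) jx -6.3 z 127.0
0 (147, 150) jx -7.2 z 141.0
-0.012 (168, 330) jx -0.2 z 61.3
-0.012 (165, 290) jx -1.0 z 80.6
-0.012 (160, 250) jx -2.5 z 99.6
-0.012 (155, 215) jx -4.2 z 116.1
-0.012 (150, 180) jx -5.8 z 132.5
-0.012 (147, 150) jx -6.6 z 146.3
```

```bash
python3 - <<'E'
from h import *
from scipy.optimize import least_squares
ex=np.array([.968,-.252,0]); ey=np.array([.252,.968,0]); piv=np.array([.549,.218,.058])
for k,tcp in [('12',(.4395,.2472,.1586)),('13',(.4377,.2469,.0673)),('14',(.4633,.2399,.1406)),('15',(.5098,.2277,.1741)),('16',(.5477,.2181,.181))]:
    c=dict(np.load(f'/tmp/wrist{k}.npz'));W=cloud(c); g=c['pixels'].max(-1)
    sub=(slice(190,300),slice(300,342)) 
    P=W[sub][g[sub]<70].reshape(-1,3); P=P[np.isfinite(P[:,0])]
    a=(P-piv)@ex; z=P[:,2]; y=(P-piv)@ey
    m=(abs(y)<.012)&(z>.03)&(z<.22)
    if k!='12': 
        ta=(np.array(tcp)-piv)@ex; m&=(abs(a-ta)<.03)&(abs(z-tcp[2]+.008)<.025)
    a,z=a[m],z[m]
    f=lambda p:np.hypot(a-p[0],z-p[1])-.014
    r=least_squares(f,[np.median(a),np.median(z)-.01],loss='soft_l1',f_scale=.001)
    ax,az=r.x; print(k,len(a),'knob jx %.4f z %.4f'%(ax,az),'rad from piv %.4f ang %.1f'%(np.hypot(ax,az-.058),np.degrees(np.arctan2(az-.058,-ax))),'rms',np.sqrt(np.mean(f(r.x)**2)).round(4),'tcp jx',((np.array(tcp)-piv)@ex).round(4))
E
```

```text
12 1766 knob jx -0.1144 z 0.0574 rad from piv 0.1144 ang -0.3 rms 0.0065 tcp jx -0.1134
13 2094 knob jx -0.1151 z 0.0570 rad from piv 0.1152 ang -0.5 rms 0.0006 tcp jx -0.115
14 2508 knob jx -0.0908 z 0.1283 rad from piv 0.1148 ang 37.7 rms 0.0005 tcp jx -0.0885
15 2678 knob jx -0.0493 z 0.1614 rad from piv 0.1146 ang 64.5 rms 0.0005 tcp jx -0.0404
16 2755 knob jx -0.0147 z 0.1715 rad from piv 0.1144 ang 82.6 rms 0.0005 tcp jx -0.0013
```

Call:
play_rows:
  commands:
    - [1, -0.3, -0.08, -0.05, 0]
    - [1, -0.7, -0.08, -0.1, 0]
    - [1, -1.1, -0.08, -0.12, 0]
    - [1, -1.5, -0.08, -0.14, 0]
    - [1, -1.5, -0.08, -0.14, 0]
    - [1, -1.5, -0.08, -0.14, 0]
  newtons: 40

```text
clock: 16.53
position: [0.5617, 0.2143, 0.181]
tool_rot: [-0.398, -3.114, 0.001]
contact_force: [-4.2, 3.3, -7.7]
gripper_width: 0.29
```

```bash
cat > knob.py <<'E'
from h import *
from scipy.optimize import least_squares
import sys
ex=np.array([.968,-.252,0]); ey=np.array([.252,.968,0]); piv=np.array([.549,.218,.058])
o=ctrl.get_obs(); tcp=o['position']; c=dict(np.load(f'/tmp/wrist{sys.argv[1]}.npz'));W=cloud(c); g=c['pixels'].max(-1)
sub=(slice(150,300),slice(300,342)); P=W[sub][g[sub]<70].reshape(-1,3); P=P[np.isfinite(P[:,0])]
a=(P-piv)@ex; z=P[:,2]; y=(P-piv)@ey
m=(abs(y)<.012)&(abs(a-(tcp-piv)@ex)<.035)&(abs(z-tcp[2]+.008)<.025); a,z=a[m],z[m]
f=lambda p:np.hypot(a-p[0],z-p[1])-.014
r=least_squares(f,[np.median(a),np.median(z)-.01],loss='soft_l1',f_scale=.001); ax,az=r.x
print(len(a),'knob jx %.4f z %.4f'%(ax,az),'r %.4f ang %.1f'%(np.hypot(ax,az-.058),np.degrees(np.arctan2(az-.058,-ax))),'rms',np.sqrt(np.mean(f(r.x)**2)).round(4),'tcp jx',((tcp-piv)@ex).round(4),tcp.round(4),'F',np.round(o['contact_force'],1),'w',o['gripper_width'],o['clock'])
E
python3 chk.py 17; python3 knob.py 17
```

```text
2785 knob jx -0.0020 z 0.1724 r 0.1144 ang 89.0 rms 0.0007 tcp jx 0.0131 [0.5616 0.2143 0.181 ] F [ -3.1   3.2 -10.9] w 0.29211456937531294 16.6833
```

View pics/wrist17.png

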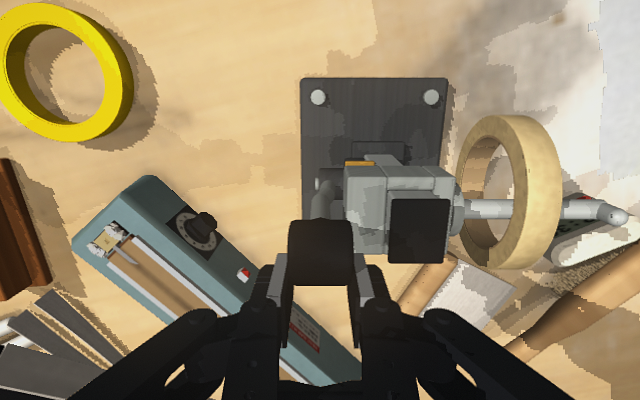

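Call:
play_rows:
  commands:
    - [1, -0.1, 0, 0.07, 0]
    - [1, -0.2, 0, 0.13, 0]
    - [1, -0.2, 0, 0.13, 0]
    - [1, -0.2, 0, 0.13, 0]
    - [1, -0.2, 0, 0.13, 0]
    - [1, -0.2, 0, 0.13, 0]

```text
clock: 17.18
position: [0.5639, 0.2137, 0.1808]
tool_rot: [-0.398, -3.116, 0.0]
contact_force: [-4.7, 2.1, -5.6]
gripper_width: 0.293
```

```bash
python3 chk.py 18; python3 knob.py 18; python3 - <<'E'
from h import *
ex=np.array([.968,-.252,0]); ey=np.array([.252,.968,0]); mid=np.array([.577,.331,.113])
c=dict(np.load('/tmp/wrist18.npz')); W=cloud(c); px=c['pixels'].astype(int); s=px[...,0]-px[...,2]
q=W-mid; a=q@ex; y=q@ey
m=(abs(y)<.05)&(abs(a)<.06)&(W[...,2]<.16)&(W[...,2]>.02)&(s>40); print('roll along bar',np.percentile(y[m],[2,98]).round(4),'top z',np.percentile(W[...,2][m],99).round(4),'a',np.percentile(a[m],[2,98]).round(4))
m=(abs(y)<.035)&(abs(a)<.004)&(abs(W[...,2]-.115)<.02)&(s<30); print('bar top z',np.percentile(W[...,2][m],[50,95]).round(4),m.sum())
E
```

```text
2825 knob jx 0.0001 z 0.1724 r 0.1144 ang 90.0 rms 0.0007 tcp jx 0.0155 [0.5639 0.2137 0.1808] F [-4.   2.3 -4.6] w 0.2951566557549948 17.3333
roll along bar [-0.0073  0.0104] top z 0.1322 a [-0.0478  0.0368]
bar top z [0.118  0.1193] 1050
```

View pics/cs18.png

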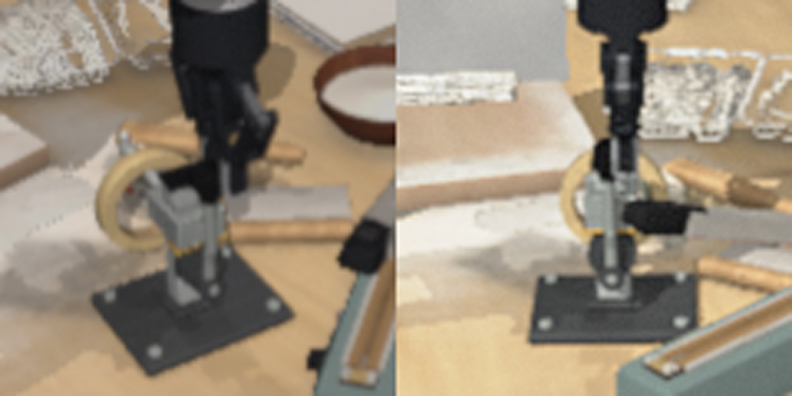

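View pics/scene18.png

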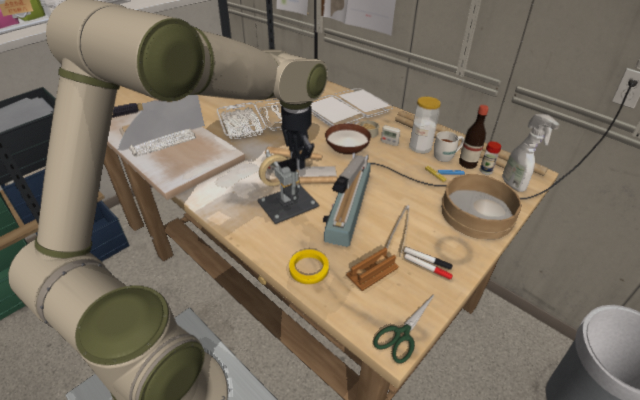

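Call:
play_rows:
  commands:
    - [1, 0, 0, 0, 0]
    - [1, 0, 0, 0, 0]
    - [1, 0, 0, 0, 0]
    - [1, 0, 0, 0, 0]
    - [1, 0, 0, 0, 0]
    - [1, 0, 0, 0, 0]
    - [1, 0, 0, 0, 0]
    - [1, 0, 0, 0, 0]

```text
clock: 18.0
position: [0.5639, 0.2137, 0.1808]
tool_rot: [-0.398, -3.116, 0.0]
contact_force: [-4.3, 2.8, -5.1]
gripper_width: 0.292
```

```bash
python3 chk.py 19; python3 knob.py 19 && python3 -c "
from workcell import ctrl
print(ctrl.close_job())"
```

```text
2829 knob jx 0.0001 z 0.1724 r 0.1144 ang 90.0 rms 0.0007 tcp jx 0.0155 [0.5639 0.2137 0.1808] F [-4.4  2.4 -4. ] w 0.293836828206403 18.15
the job is handed in; nothing more can be done
None
```

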